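# Fit the cross divider in the pendant drawer and shut it

## Task

Stand the loose comb-shaped divider in the open drawer of the pendant chest, across the lanes: lower it without forcing it until every tooth is in its own lane and it sits fully home in the row of notches, and let go of it. Then push the drawer fully shut, leaving the other things on the table where they are.

Things in the scene. Friction and masses are not known exactly. Their poses are not given: they have to be found in the camera images.
- divider: Loose wooden comb strip standing on the table, about 0.11 kg: 8 mm thick (x), 242 mm long (y), 32 mm high. Five teeth point down, parted by four slots 9 mm wide, 20 mm high at y = ±25.5 and ±76.5 mm, mouths rounded by 5 mm. A cheek 56 mm long (x), 33 mm high at each end lets it stand. Origin: middle of its underside (tooth tips), z up. Half a turn about z gives the same part.
- divider_tab (a point): Centre of the divider's darker finger tab, 40.5 mm above its tooth tips; axes as the divider's. The tab rises in the middle of the top edge: 12 mm thick (x), 60 mm long (y), standing 20 mm above the strip, its top 52 mm above the tooth tips. Grip it here across the 12 mm.
- chest: Low wooden chest with a single drawer, 250 mm deep (x), 292 mm wide (y), 86 mm high, fixed to the table. Origin: underside, middle of its front edge; x points back into the chest (the way the drawer closes), z up. Two flat clay pendants lie on its top.
- drawer (a joint): How far the drawer stands out of the chest, in m: 0 = fully shut against its stop; 0.17 = fully out. It starts 0.14 to 0.165 open. It slides with a drag of about 2.5 N.
- notch_row (a point): Middle of the row of four notches (one in each lane partition), on the drawer's inner floor, 19 mm above the table; moves with the drawer. x = closing direction, y along the row, z up. Each notch is 12 mm wide (x ±6 mm) and 12 mm deep, upper corners rounded by 5 mm. Seated, the divider has its origin here, its y along this y (either way round) and its tooth tips on the floor.
- lane_floor (a point): Inner floor midway between drawer front and notch row (35 mm each way), axes as notch_row. Inside width 250 mm; side walls 43 mm, front panel 59 mm above the floor. Partitions 5 mm thick, 30 mm high along x at y = ±25.5 and ±76.5 mm part five lanes. Finished pendants, 7 mm thick, lie in the lanes more than 20 mm behind the notch row; fingers may enter the middle lane.
- drawer_front (a point): Middle of the drawer front's outer face, 55 mm above the table; moves with the drawer; x = closing direction. The front is 12 mm thick and spans heights 10 to 78 mm. Two brass knobs stand out 22 mm, 88 mm to either side at height 42 mm; the plain face between them can be pushed.
- fish_1: Blue clay fish pendant, 69x73x8 mm, a bystander lying on the table at the front right; origin at the centre of its underside.
- elephant_1: Grey clay elephant pendant, 74x56x7 mm, a bystander lying on the table at the front left; origin at the centre of its underside.
- black_brush: Black paint brush, 194 mm long, 7 mm high, a bystander lying at the front of the table; origin at the centre of its underside.

How it is judged:
By the outcome, as a careful person would: the job done as asked, in the order asked, and still so for the second after the job is handed in, with the robot touching nothing.
It also fails if it takes over 58 s, if anything falls off the work surface, if the arm or the gripper's body presses on something with over 40 N, if the wrist force passes 120 N, or if a joint passes its speed limit or range.

## Robot

A 7-joint arm with a two-finger parallel gripper is mounted at the origin on a cart in front of the work surface, level with it; the furniture and walls round the work are solid. World frame = base frame: x ahead of the robot, y to its left, z up, the work surface at z = 0. Lengths are in m, angles in rad, forces in N, time in s.
With the tool pointing down it reaches from about 0.4 to 0.875 m from the base axis. Payload 19.3 kg.
Tool frame: the origin (TCP) lies midway between the tips of the shut fingers; the grasp point (between the pads) lies 19 mm behind it (bot.tcp_to_grasp is the distance from the TCP to the grasp point, in m); z points along the fingers, y is the direction in which the jaws open and shut (so a half turn about z gives the same grasp; the last joint's range is limited). The gripper opens to 85 mm and grips with 20 to 120 N. Pads are 22 mm wide; open, the fingers measure 114 mm over their backs; the gripper's body (76 mm by 85 mm) begins 54 mm behind the grasp point. The pads swing forward as they close: fully open they stand 13 mm farther back than shut.
Start: joints at [-1.234, 0.521, -0.036, 1.599, 0.021, 1.021, -0.113], TCP at [0.247, 0.574, 0.231] pointing down, gripper open.
Joint ranges: [-2.91, 2.91], [-0.3, 2.13], [-1.5, 1.42], [0.17, 2.43], [-1.26, 4.41], [0.16, 1.93], [-2.52, 2.52]. Speed limits (rad/s): [1.89, 1.89, 2.39, 2.39, 3.01, 3.01, 3.01].

## Interface

Orientations are given as [roll, pitch, yaw] about the fixed x, y, z axes, in that order (R = Rz(yaw) Ry(pitch) Rx(roll)).
In Python, from workcell import bot gives the robot as it stands. The module is installed in compiled form; this text tells all that it offers.
- The arm moves only by the tool drive_tool, never from a script. Its argument "series" is a list of rows, each a list of 5 numbers: the opening in per cent of the stroke, from 0 (shut) to 100 (fully open), then the shift along the world's x, y, z in m, then the turn about the world's z in rad. A call has 1 to 12 rows; each row shifts and turns the pose as measured when the row begins; what a row does not reach is not made up. A row lasts 1/10 s, in which the tool goes at most 50 mm and 8.59 degrees, less where a joint would pass 70% of its speed; a pose out of reach is approached as far as the arm can. A call with a gripper value outside its range is refused whole. The fingers move at their own pace and stop on an object; "newtons" is the grip in N (left out, the last holds). Time passes only in rows, so rows that do not move let the fingers close. It gives the time, the measured TCP pose, the force and the opening at its end, in the units of the state.
- bot.observe(): the state, without advancing time (a new reading comes with each control period).
- bot.grab_frame(name): name is "scene" or "top" or "wrist"; returns the picture (420x560x3 uint8, red, green, blue); there is no depth.
- bot.camera_info(name): a dict with "fx", "fy", "cx", "cy" (pixels), "cam_to_world" (4x4, takes a point from camera to world coordinates). Camera axes: x right, y down, z forward; pixel columns grow to the right and rows downward; lengths in m; the calibration is good to about 2 mm. A picture is of the moment at which its call begins: read the wrist's pose just before it. camera_info takes no time and is no camera call; for the wrist camera it gives the pose at the moment of the call.
- bot.job_done(): hands the job in, once; it reports no verdict.
Trained networks look in the newest picture that a camera, given by its name, has taken for a name from the list of things; names that differ only in an ending like _2 or _b are one class to them, and where a whole thing is asked for, a point or a joint stands for the part that bears it (a point fixed in the world has none). Each returns a list of dicts, best first, with "conf" (0 to 1); they miss things now and then, are a little off and sometimes report something else, mostly with a low value. They report only what shows in the picture. A call takes as long as a camera call.
- bot.masks_of(camera, target): "mask" (420x560 bool, what is visible of it) and "point" ([column, row] in pixels, amid what is visible of it).
The state is a dict: "clock": time; "qpos": joint angles; "qd": joint speeds; "joint_efforts": joint torques, N m; "position": TCP position; "tool_rot": TCP orientation; "force": force on the tool from outside, world axes, zero at the start; "moment": the same for the moment, N m; "grip_width": finger opening in m.
Only numpy, scipy, OpenCV 4.12 (cv2) and the standard library are available. Lean on these libraries where they do the work, as an engineer would, in place of code of your own. Each camera call takes 0.05 s, during which the arm holds its last target.

## Working session

There is one attempt and no reset: what is moved stays moved. The work goes in short steps, Python scripts to look and compute and a tool call to move; the robot and the scene stay as the last step left them, time stands still between calls to the robot, and variables do not carry over. Pictures are saved under pics/ and viewed, and the job is handed in when it is done.

Besides the shell and the picture viewer there is one more tool, called after ">>>" as name([rows], argument=value, ...), one row to a line, values as JSON. drive_tool: Moves the arm, as the interface text tells. Its arguments: {"type":"object","properties":{"series":{"type":"array","items":{"type":"array","items":{"type":"number"}}},"newtons":{"type":"number"}},"required":["series"]}

```bash
mkdir -p pics; ls
python3 - <<'E'
from workcell import bot
import cv2
s=bot.observe();print({k:(v if not hasattr(v,'round') else v) for k,v in s.items()}, bot.tcp_to_grasp)
for n in ("scene","top","wrist"):
    im=bot.grab_frame(n); cv2.imwrite(f"pics/{n}0.png",im[:,:,::-1])
    c=bot.camera_info(n);print(n,c)
E
```

```text
pics
{'clock': 0.0, 'qpos': array([-1.23419103,  0.52200203, -0.03633068,  1.60003278,  0.02120438,
        1.02110933, -0.11275716]), 'qd': array([-1.03990803e-03,  7.50789371e-05, -1.75503866e-03,  4.22009455e-04,
       -1.56379149e-03,  1.93476148e-03, -1.10962146e-03]), 'joint_efforts': array([-1.08827062e-03, -9.27125216e+01,  1.97911575e+00, -3.69933379e+01,
        1.77669228e-02,  8.13496008e-03, -1.42494784e-06]), 'position': array([0.24719246, 0.57365126, 0.2307243 ]), 'tool_rot': array([-3.14042958e+00,  8.67585099e-05,  2.73482585e+00]), 'force': array([-0.5171913 , -0.97471101,  0.68684934]), 'moment': array([0.05136836, 0.04169581, 0.00191727]), 'grip_width': 0.08511662359729569} 0.0187
scene {'fx': 495.6517466603443, 'fy': 495.6517466603443, 'cx': 284.27783296175363, 'cy': 217.14876821767186, 'cam_to_world': array([[ 0.78526034, -0.48102362,  0.38984929,  0.09662402],
       [-0.61891979, -0.592074  ,  0.5161266 , -0.60145435],
       [-0.01744945, -0.64657919, -0.76264727,  0.97603878],
       [ 0.        ,  0.        ,  0.        ,  1.        ]])}
top {'fx': 438.74201891766523, 'fy': 438.74201891766523, 'cx': 276.3656143738172, 'cy': 210.73386932096946, 'cam_to_world': array([[ 0.0079764 , -0.98182553,  0.18961807,  0.32940763],
       [-0.99968754, -0.01232178, -0.0217486 ,  0.04529804],
       [ 0.02368976, -0.18938535, -0.98161703,  1.11813077],
       [ 0.        ,  0.        ,  0.        ,  1.        ]])}
wrist {'fx': 316.7373750057434, 'fy': 316.7373750057434, 'cx': 276.7738930704481, 'cy': 207.09653312164122, 'cam_to_world': array([[ 3.95641824e-01,  8.74984629e-01,  2.79050974e-01,
         1.74471190e-01],
       [ 9.18404657e-01, -3.76718724e-01, -1.20896193e-01,
         6.02902378e-01],
       [-6.58583490e-04,  3.04113304e-01, -9.52635641e-01,
         3.73186127e-01],
       [ 0.00000000e+00,  0.00000000e+00,  0.00000000e+00,
         1.00000000e+00]])}
```

View pics/scene0.png

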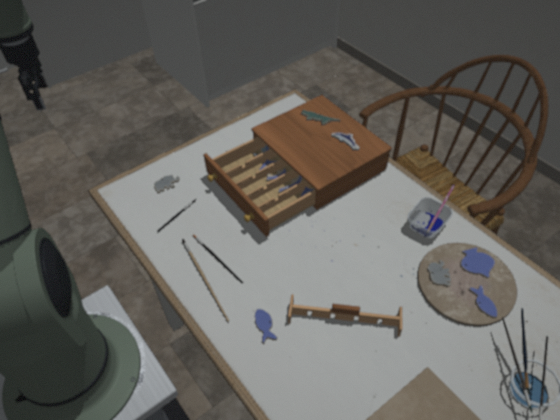

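View pics/top0.png

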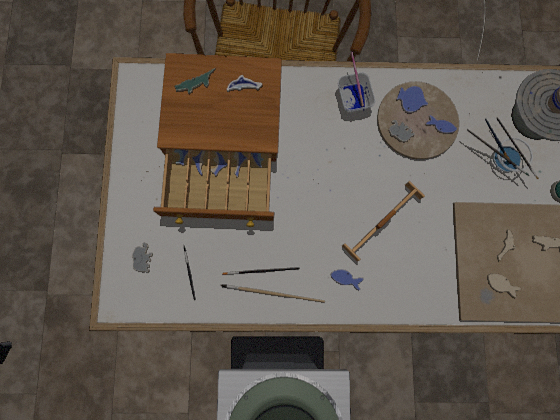

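View pics/wrist0.png

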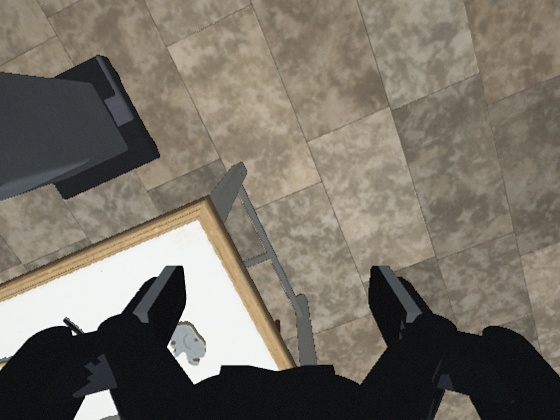

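Top view: divider with cheeks at (416,191) and (350,253), tab at about (384,222). The drawer front is at row ~212 with knobs at (180,221) and (250,224), and the notch row is hidden in shading near row ~185. The start pose is clear of everything.

```bash
cat > h.py <<'E'
from workcell import bot
import cv2, numpy as np
def ray(c,uv,z):
    d=np.array([(uv[0]-c['cx'])/c['fx'],(uv[1]-c['cy'])/c['fy'],1.]); T=np.array(c['cam_to_world'])
    d=T[:3,:3]@d; o=T[:3,3]; return o+d*(z-o[2])/d[2]
def proj(c,p):
    T=np.array(c['cam_to_world']); q=T[:3,:3].T@(np.array(p)-T[:3,3]); return np.array([q[0]/q[2]*c['fx']+c['cx'],q[1]/q[2]*c['fy']+c['cy']])
def save(n,im,box=None,k=1):
    if box: im=im[box[1]:box[3],box[0]:box[2]]
    im=cv2.resize(im,None,fx=k,fy=k,interpolation=cv2.INTER_CUBIC); cv2.imwrite(f"pics/{n}.png",im[:,:,::-1])
E
python3 - <<'E'
from h import *
for cam in("top","scene"):
    c=bot.camera_info(cam)
    for t,z in(("divider_tab",.0405),("divider",.03),("drawer",.06),("chest",.086)):
        for r in bot.masks_of(cam,t)[:2]:
            m=r['mask'].astype(np.uint8); rc=cv2.minAreaRect(cv2.findNonZero(m)); b=cv2.boxPoints(rc)
            print(cam,t,round(r['conf'],2),r['point'],m.sum(),ray(c,r['point'],z).round(4),b.round(0).tolist(),[ray(c,p,z)[:2].round(3).tolist() for p in b])
im=bot.grab_frame("top"); save("topdiv",im,(330,170,440,270),7); save("topdrw",im,(145,130,295,235),5)
im=bot.grab_frame("scene"); save("scdrw",im,(190,110,330,240),5)
E
```

```text
top divider_tab 0.91 [384.0, 217.5] 604 [ 0.5237 -0.2489  0.0405] [[341.0, 246.0], [409.0, 180.0], [424.0, 195.0], [356.0, 261.0]] [[0.451, -0.139], [0.622, -0.318], [0.583, -0.353], [0.414, -0.175]]
top divider_tab 0.35 [214.6, 185.4] 7415 [0.6007 0.1777 0.0405] [[152.0, 222.0], [156.0, 147.0], [276.0, 152.0], [273.0, 227.0]] [[0.505, 0.328], [0.699, 0.332], [0.691, 0.024], [0.496, 0.03]]
top divider 0.66 [344.3, 277.2] 328 [ 0.3749 -0.1476  0.03  ] [[329.0, 278.0], [335.0, 265.0], [363.0, 277.0], [357.0, 290.0]] [[0.373, -0.111], [0.404, -0.125], [0.375, -0.193], [0.344, -0.178]]
top drawer 0.59 [217.0, 185.8] 7407 [0.5948 0.1694 0.06  ] [[153.0, 224.0], [154.0, 149.0], [274.0, 152.0], [273.0, 227.0]] [[0.498, 0.322], [0.688, 0.329], [0.686, 0.028], [0.494, 0.03]]
top chest 0.67 [220.6, 137.6] 18326 [0.7109 0.1616 0.086 ] [[153.0, 222.0], [162.0, 51.0], [284.0, 58.0], [274.0, 228.0]] [[0.499, 0.316], [0.941, 0.319], [0.93, 0.007], [0.486, 0.027]]
scene divider_tab 0.62 [344.2, 317.6] 1420 [ 0.5011 -0.2659  0.0405] [[287.0, 323.0], [290.0, 294.0], [405.0, 307.0], [401.0, 336.0]] [[0
[... 517 characters left out ...]
52.0, 181.0], [175.0, 172.0], [180.0, 184.0], [157.0, 193.0]] [[0.383, 0.361], [0.449, 0.354], [0.437, 0.306], [0.372, 0.314]]
scene drawer 0.71 [261.0, 185.1] 6002 [0.5853 0.1409 0.06  ] [[194.0, 165.0], [247.0, 116.0], [322.0, 197.0], [269.0, 246.0]] [[0.491, 0.314], [0.72, 0.392], [0.678, 0.011], [0.483, -0.027]]
scene chest 0.91 [293.5, 164.5] 14052 [0.6806 0.126  0.086 ] [[196.0, 158.0], [350.0, 73.0], [400.0, 164.0], [247.0, 249.0]] [[0.498, 0.306], [1.074, 0.334], [0.895, -0.047], [0.429, -0.02]]
scene chest 0.48 [261.6, 184.3] 6010 [0.5742 0.1211 0.086 ] [[192.0, 167.0], [241.0, 117.0], [321.0, 197.0], [271.0, 246.0]] [[0.472, 0.288], [0.687, 0.372], [0.661, -0.003], [0.476, -0.047]]
```

View pics/topdiv.png

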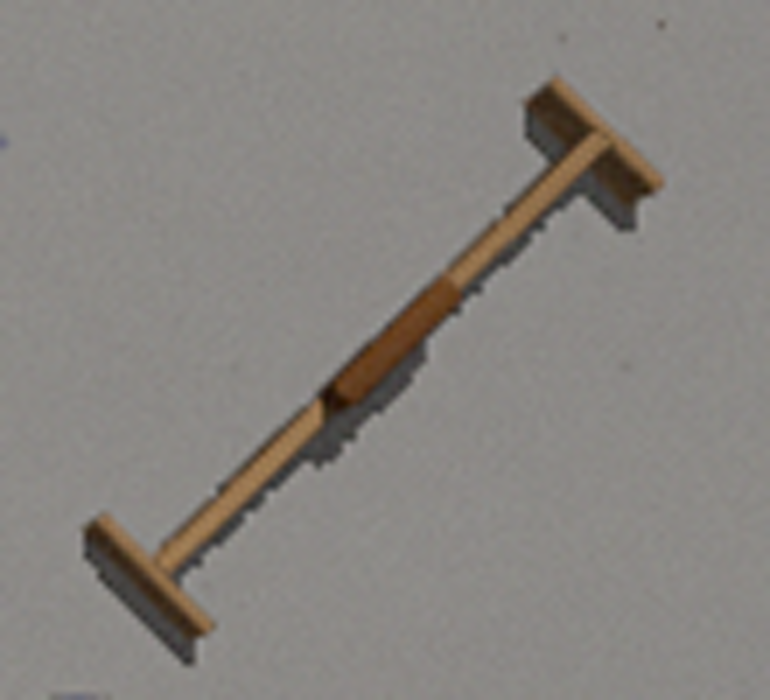

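View pics/topdrw.png

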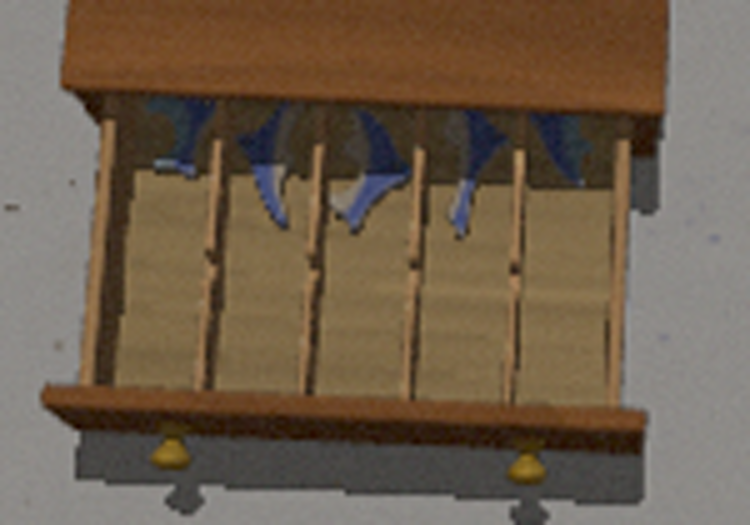

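View pics/scdrw.png

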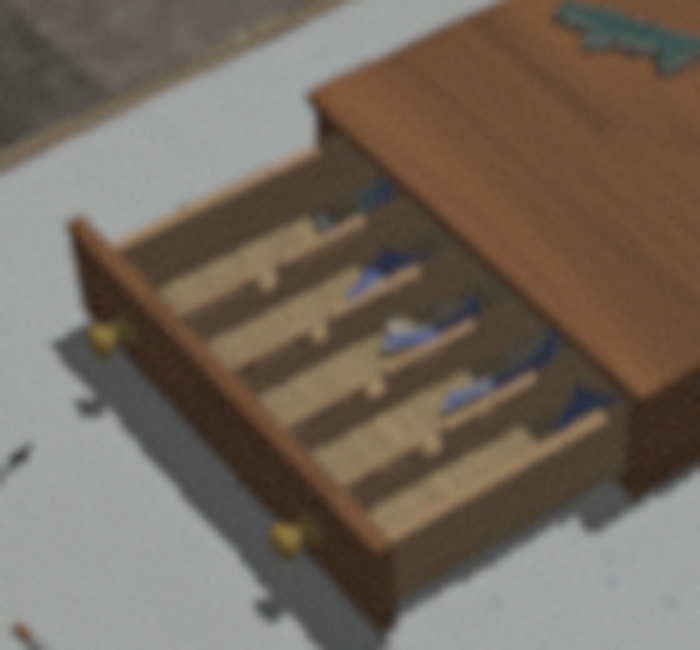

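Notches in the top crop are at (211,256), (314,262), (414,264), (515,268). The divider strip runs from (600,135) to (165,568) in its crop. I'll turn these into poses.

Run:
```python
from h import *
c=bot.camera_info("top"); s=bot.camera_info("scene")
f=lambda p,o,k:((p[0]+.5)/k-.5+o[0],(p[1]+.5)/k-.5+o[1])
D=(330,170);
a=ray(c,f((607,133),D,7),.033);b=ray(c,f((153,575),D,7),.033)
print(a,b,(a+b)/2,np.linalg.norm(a-b),np.degrees(np.arctan2(*(b-a)[[1,0]])))
print("tab top",ray(c,f((397,345),D,7),.052))
W=(145,130)
N=[ray(c,f(p,W,5),.037) for p in((211,258),(314,264),(414,266),(515,270))]
print(np.array(N).round(4),np.mean(N,0)); v=N[0]-N[3]; print(np.degrees(np.arctan2(v[1],v[0])),np.linalg.norm(v))
S=(190,110)
N=[ray(s,f(p,S,5),.037) for p in((268,275),(320,328),(375,385),(431,443))]
print(np.array(N).round(4),np.mean(N,0)); v=N[0]-N[3]; print(np.degrees(np.arctan2(v[1],v[0])),np.linalg.norm(v))
# chest front top edge
v=ray(c,f((70,88),W,5),.086)-ray(c,f((662,112),W,5),.086);print(np.degrees(np.arctan2(v[1],v[0])),np.linalg.norm(v))
v=ray(c,f((45,385),W,5),.078)-ray(c,f((645,412),W,5),.078);print("front top",np.degrees(np.arctan2(v[1],v[0])),np.linalg.norm(v))
```

```text
[ 0.60140306 -0.33715865  0.033     ] [ 0.43764878 -0.16614807  0.033     ] [ 0.51952592 -0.25165336  0.033     ] 0.23677009887359346 133.7582614000757
tab top [ 0.51824525 -0.25132452  0.052     ]
[[0.6115 0.2487 0.037 ]
 [0.6091 0.1966 0.037 ]
 [0.6088 0.1461 0.037 ]
 [0.6074 0.0949 0.037 ]] [0.60921725 0.17155195 0.037     ]
88.47483094122724 0.15383377955667857
[[0.6061 0.2529 0.037 ]
 [0.6041 0.2017 0.037 ]
 [0.6016 0.1491 0.037 ]
 [0.5992 0.0979 0.037 ]] [0.60273696 0.1754031  0.037     ]
87.47879316597904 0.15516553920780096
88.48564463841558 0.2902326896891957
front top 88.09238632626601 0.2886885309595137
```

>>> drive_tool([
  [100, 0.05, -0.02, 0.02, -0.1],
  [100, 0.05, -0.04, 0, -0.1],
  [100, 0.05, -0.04, 0, -0.1],
  [100, 0.04, -0.05, 0, -0.1],
  [100, 0.03, -0.05, 0, 0],
  [100, 0.02, -0.05, 0, 0],
  [100, 0.02, -0.05, 0, 0],
  [100, 0, -0.05, 0, 0],
  [100, 0, -0.05, 0, 0],
  [100, 0, -0.05, 0, 0],
])

```text
clock: 1.65
position: [0.4667, 0.1681, 0.2487]
tool_rot: [3.138, -0.003, 2.328]
force: [1.1, 0.6, 0.3]
grip_width: 0.0855
```

>>> drive_tool([
  [100, 0.005, -0.05, 0, 0],
  [100, 0.005, -0.05, 0, 0],
  [100, 0.005, -0.05, 0, 0],
  [100, 0.005, -0.05, 0, 0],
  [100, 0.005, -0.05, 0, 0],
  [100, 0.005, -0.05, 0, 0],
  [100, 0.005, -0.05, 0, 0],
  [100, 0.005, -0.04, 0, 0],
  [100, 0.005, -0.03, 0, 0],
  [100, 0, 0, 0, 0],
])

```text
clock: 2.65
position: [0.5078, -0.2605, 0.2512]
tool_rot: [3.135, 0.002, 2.322]
force: [0.1, 0.3, -0.4]
grip_width: 0.0851
```

Run:
```python
from h import *
s=bot.observe();print(s['position'],s['tool_rot'])
im=bot.grab_frame("wrist"); save("w1",im)
im=bot.grab_frame("wrist")
c=bot.camera_info("wrist")
for t in("divider","divider_tab"):
  for r in bot.masks_of("wrist",t)[:2]: print(t,r['conf'],r['point'],r['mask'].sum())
print(proj(c,s['position']), proj(c,[.519,-.2513,.052]))
```

```text
[ 0.50781242 -0.26050328  0.25120781] [3.13498923e+00 2.31174957e-03 2.32192328e+00]
divider 0.83 [289.2, 175.8] 2328
divider_tab 0.63 [287.1, 173.4] 2686
[275.56671106 272.52107319] [287.93381559 182.80635006]
```

View pics/w1.png

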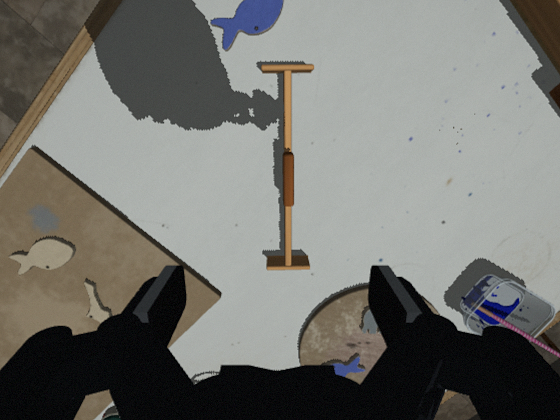

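Wrist view: the divider runs vertically, with its tab centred near (289,180) and cheeks at (288,67) and (288,266). That is a close match to the predicted (288,183).

Run:
```python
from h import *
c=bot.camera_info("wrist")
im=bot.grab_frame("wrist"); save("w1c",im,(240,50,340,280),2.5)
print(ray(c,(289.5,179.5),.052))
a=ray(c,(287.5,67.5),.033);b=ray(c,(288.5,264),.033);print(a,b,(a+b)/2,np.linalg.norm(a-b),np.degrees(np.arctan2(*(a-b)[[1,0]])))
m=bot.masks_of("wrist","divider")[0]['mask']
for r in range(80,262,12):
    x=np.where(m[r])[0]; print(r,x.min(),x.max()) if len(x) else 0
```

```text
[ 0.51814502 -0.24559783  0.052     ]
[ 0.43688957 -0.16340497  0.033     ] [ 0.5969916  -0.32759782  0.033     ] [ 0.51694059 -0.2455014   0.033     ] 0.22932934728563428 134.27727967142897
80 279 286
92 280 286
104 280 285
116 280 286
128 280 286
140 280 286
152 280 286
164 279 289
176 279 289
188 279 289
200 279 289
212 280 286
224 279 286
236 281 285
248 280 286
260 265 303
```

View pics/w1c.png

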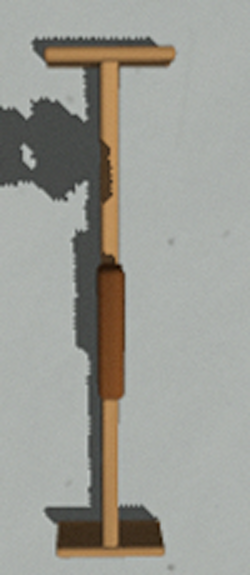

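Run:
```python
from h import *
s=bot.observe();print(s['position'],s['tool_rot'],s['qd'].round(4))
c=bot.camera_info("wrist")
print(ray(c,(284.3,183.),.052))
f=lambda p:((p[0]+.5)/2.5-.5+240,(p[1]+.5)/2.5-.5+50)
a=ray(c,f((110,55)),.033);b=ray(c,f((110,551)),.033);print(a,b,(a+b)/2,np.linalg.norm(a-b),np.degrees(np.arctan2(*(a-b)[[1,0]])))
print(proj(c,s['position']))
```

```text
[ 0.50863322 -0.25485438  0.25136961] [3.13323718e+00 8.11430190e-04 2.32838184e+00] [-0.0003 -0.      0.0025 -0.0005  0.0011 -0.0019  0.0034]
[ 0.51693896 -0.25223358  0.052     ]
[ 0.43695373 -0.16895242  0.033     ] [ 0.59888781 -0.33787944  0.033     ] [ 0.51792077 -0.25341593  0.033     ] 0.23400638110012098 133.78919955795985
[281.05156105 267.83487661]
```

>>> drive_tool([
  [60, 0.0094, 0.003, -0.03, 0.006],
  [60, 0, 0, -0.04, 0],
  [60, 0, 0, -0.04, 0],
  [60, 0, 0, -0.03, 0],
  [60, 0, 0, 0, 0],
  [60, 0, 0, 0, 0],
])

```text
clock: 3.55
position: [0.5208, -0.246, 0.1102]
tool_rot: [3.129, 0.005, 2.343]
force: [-0.0, 0.6, 0.2]
grip_width: 0.0513
```

Run:
```python
from h import *
s=bot.observe();print(s['position'],s['tool_rot'],s['qd'].round(4))
c=bot.camera_info("wrist")
im=bot.grab_frame("wrist"); save("w2",im)
print(proj(c,s['position']),proj(c,(.518,-.252,.052)))
```

```text
[ 0.52077298 -0.2460347   0.1102013 ] [3.12898036 0.0047727  2.34302415] [-0.0087  0.014  -0.0077  0.0136 -0.0006 -0.0074  0.0011]
[281.03576255 267.91249404] [269.79426199 228.96008322]
```

View pics/w2.png

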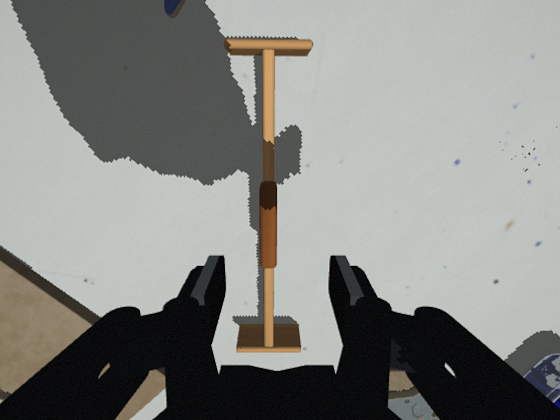

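Wrist view: the tab top spans rows 183–267 around column 268, between the two open fingers.

Run:
```python
from h import *
s=bot.observe();print(s['position'],s['tool_rot'],s['qd'].round(4))
im=bot.grab_frame("wrist"); save("w3",im,(200,20,340,370),1.7)
c=bot.camera_info("wrist")
print(ray(c,(268.3,225),.052))
m=bot.masks_of("wrist","divider")[0]['mask']
for r in range(60,330,20):
    x=np.where(m[r])[0]; print(r,x.min(),x.max()) if len(x) else 0
```

```text
[ 0.52080393 -0.24595733  0.11035622] [3.12876207 0.00491627 2.34311537] [ 0.0019 -0.0133  0.0039 -0.0041  0.0003 -0.0017  0.0037]
[ 0.5158392 -0.2510602  0.052    ]
60 262 273
80 262 273
100 263 273
120 263 273
140 262 273
160 263 274
180 263 273
200 259 276
220 259 276
240 259 275
260 261 275
280 264 272
300 263 272
320 264 273
```

View pics/w3.png

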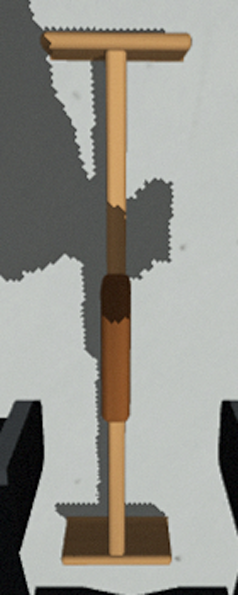

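>>> drive_tool([
  [60, -0.004, -0.006, -0.02, 0],
  [60, 0, 0, -0.015, 0],
  [60, 0, 0, 0, 0],
  [60, 0, 0, 0, 0],
])

```text
clock: 4.1
position: [0.5201, -0.2531, 0.0798]
tool_rot: [3.124, 0.013, 2.343]
force: [0.3, -0.7, -0.5]
grip_width: 0.0509
```

Run:
```python
from h import *
s=bot.observe();print(s['position'],s['tool_rot'],s['qd'].round(4),s['force'])
im=bot.grab_frame("wrist"); save("w4",im)
c=bot.camera_info("wrist")
print(proj(c,(.517,-.2517,.052)),proj(c,s['position']))
```

```text
[ 0.52008484 -0.2530644   0.07975437] [3.12442827 0.01302461 2.34309232] [-0.0049  0.0034 -0.0045  0.0013 -0.0022 -0.0009  0.0002] [ 0.33582867 -0.68862326 -0.48691446]
[277.28826992 239.52763822] [280.82130271 268.0467632 ]
```

View pics/w4.png

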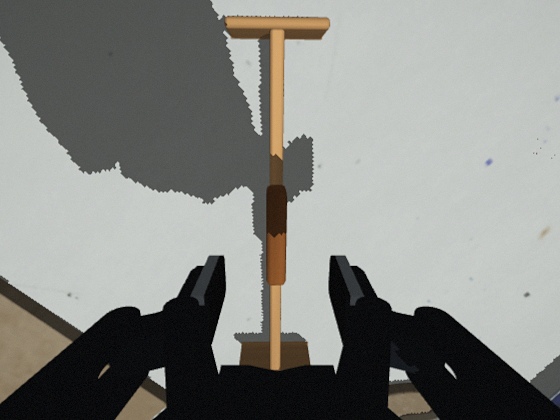

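Wrist view: the tab is at (276,236), centred between the fingers at about 215 and 342. I'll go down to grip height.

>>> drive_tool([
  [60, -0.004, 0.001, -0.03, 0],
  [60, -0.001, 0, -0.027, 0],
  [60, 0, 0, 0, 0],
])

```text
clock: 4.45
position: [0.5173, -0.252, 0.0244]
tool_rot: [3.122, 0.017, 2.344]
force: [0.2, 0.6, -0.7]
grip_width: 0.0512
```

Run:
```python
from h import *
s=bot.observe();print(s['position'],s['tool_rot'],s['qd'].round(4),s['force'])
im=bot.grab_frame("wrist"); save("w5",im)
s=bot.observe();print(s['position'],s['tool_rot'],s['force'])
```

```text
[ 0.51731069 -0.25197312  0.02435261] [3.12187111 0.0174072  2.34400651] [-0.0135 -0.0568  0.02   -0.0181  0.0124  0.0442 -0.0139] [ 0.23503585  0.61798549 -0.72056213]
[ 0.51796849 -0.25240687  0.02587877] [3.12132633 0.01883057 2.34381383] [ 0.99252838 -0.63228662  1.08625243]
```

View pics/w5.png

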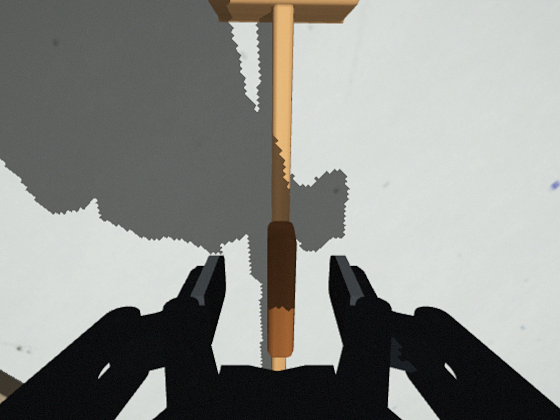

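>>> drive_tool([
  [60, -0.001, 0, -0.004, 0],
  [10, 0, 0, 0, 0],
  [10, 0, 0, 0, 0],
  [10, 0, 0, 0, 0],
  [10, 0, 0, 0, 0],
  [10, 0, 0, 0, 0],
], newtons=40)

```text
clock: 5.1
position: [0.5195, -0.2533, 0.0267]
tool_rot: [3.119, 0.024, 2.344]
force: [0.1, 0.0, -1.8]
grip_width: 0.011
```

Run:
```python
from h import *
s=bot.observe();print(s['position'],s['tool_rot'],s['qd'].round(4),s['force'],s['moment'],s['grip_width'])
im=bot.grab_frame("wrist"); save("w6",im)
```

```text
[ 0.51950757 -0.25325118  0.02669227] [3.11877465 0.0241958  2.3439462 ] [-0.0017 -0.0037  0.0017  0.0007  0.0021 -0.0011 -0.0016] [ 0.11835607  0.0404491  -1.75633259] [0.0023422  0.05740947 0.02883386] 0.011031452958125344
```

View pics/w6.png

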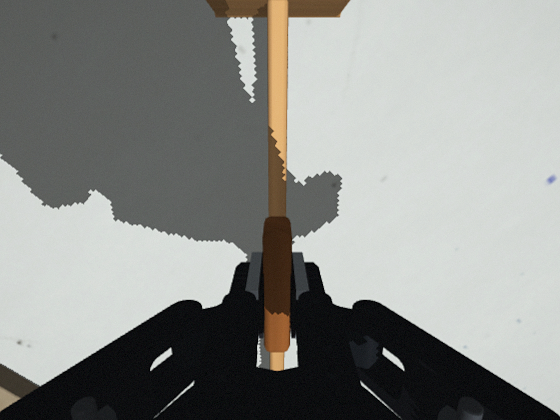

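Gripped at an opening of 11 mm; the wrist view shows the tab clamped at (277,280). Next I lift and carry it toward the drawer, turning about -46°.

>>> drive_tool([
  [10, 0, 0, 0.045, 0],
  [10, 0, 0, 0.05, 0],
  [10, 0, 0.01, 0.045, -0.1],
  [10, 0.01, 0.047, 0, -0.1],
  [10, 0.01, 0.047, 0, -0.1],
  [10, 0.01, 0.047, 0, -0.1],
  [10, 0.01, 0.047, 0, -0.1],
  [10, 0.01, 0.047, 0, -0.1],
  [10, 0.01, 0.047, 0, -0.1],
  [10, 0.01, 0.047, 0, -0.1],
])

```text
clock: 6.15
position: [0.5868, 0.0909, 0.1732]
tool_rot: [3.115, 0.022, 1.5]
force: [1.7, -0.0, -1.2]
grip_width: 0.0111
```

Run:
```python
from h import *
s=bot.observe();print(s['position'],s['tool_rot'],s['qd'].round(4),s['force'],s['moment'],s['grip_width'])
save("w7",bot.grab_frame("wrist"));save("t7",bot.grab_frame("top"),(140,110,420,290),2.8);
```

```text
[0.58682336 0.09090878 0.17319053] [3.11479202 0.02211132 1.50015161] [-0.9096  0.3355  0.3009 -0.4521 -0.2485  0.3    -1.6507] [ 1.67733372 -0.00600204 -1.21332368] [ 0.06258758 -0.02616664  0.02156103] 0.011076611611025603
```

View pics/w7.png

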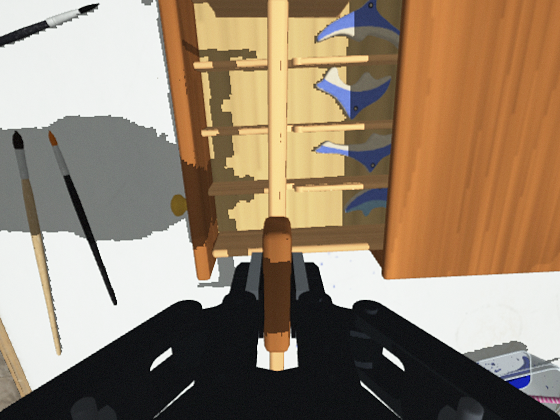

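View pics/t7.png

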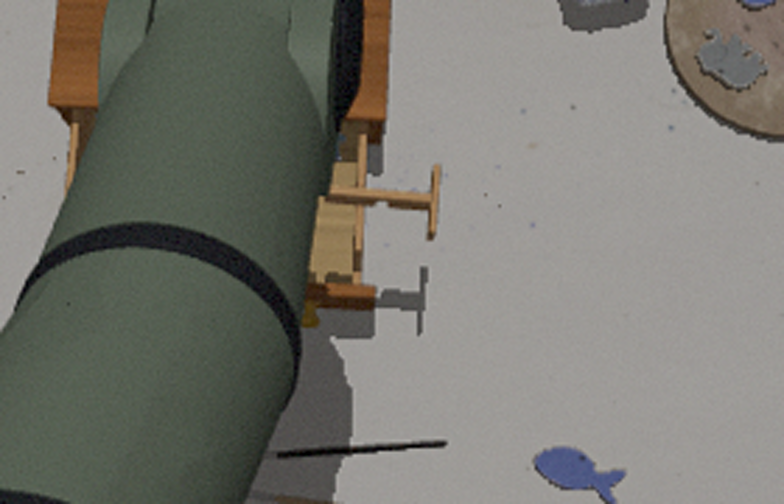

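Run:
```python
from h import *
s=bot.observe();print(s['position'],s['tool_rot'],s['qd'].round(4),s['force'],s['moment'],s['grip_width'])
im=bot.grab_frame("wrist");save("w8",im,(160,0,420,260),3)
c=bot.camera_info("wrist")
for dy in(-.0765,-.0255,.0255,.0765):print(proj(c,[.609-dy*.03*0,.1716+dy,.049]).round(1))
```

```text
[0.5871249  0.09716505 0.17217262] [3.11557636 0.02010963 1.50983251] [ 0.0998 -0.0307  0.0385  0.0658  0.0459 -0.0229  0.18  ] [ 0.30830772 -0.50486894 -2.2309069 ] [-0.05856598  0.05344009 -0.00557903] 0.01117478817471982
[299.9 190.4]
[297.6 130.3]
[295.1  61.9]
[292.1 -16.6]
```

View pics/w8.png

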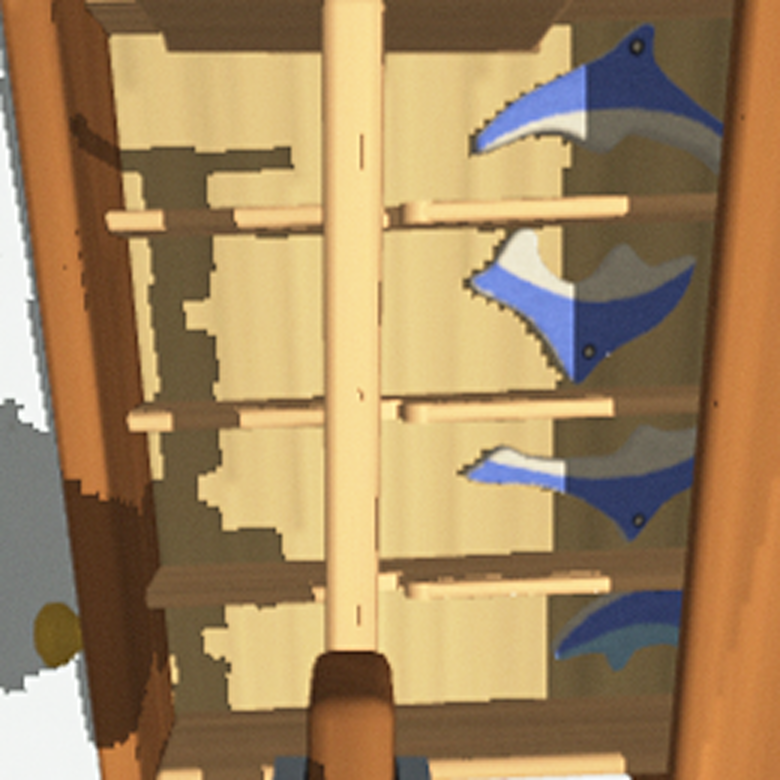

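Run:
```python
from h import *
im=bot.grab_frame("wrist");save("w9",im,(160,0,420,260),3)
s=bot.observe();print(s['position'],s['tool_rot'],s['qd'].round(4))
c=bot.camera_info("wrist")
f=lambda p:((p[0]+.5)/3-.5+160,(p[1]+.5)/3-.5)
for p in((401,212),(401,408),(408,586)): print(ray(c,f(p),.044))
print('top faces ctr',[ray(c,f(p),.049).round(4).tolist() for p in((520,208),(520,405),(520,584))])
# strip top: bottom/top columns
print('strip',[ray(c,f(p),.1722-.0255+.032).round(4).tolist() for p in((353,20),(353,600))])
print('tab',ray(c,f((350,665)),.1722-.0255+.052))
```

```text
[0.58657889 0.09005032 0.17264477] [3.1155097  0.02274424 1.50770097] [ 0.05   -0.0159  0.0174  0.0191  0.0077 -0.0016  0.0166]
[0.60792691 0.18866561 0.044     ]
[0.60564592 0.13846943 0.044     ]
[0.60536892 0.08662731 0.044     ]
top faces ctr [[0.6381, 0.1874, 0.049], [0.6379, 0.1377, 0.049], [0.6377, 0.0865, 0.049]]
strip [[0.5924, 0.2011, 0.1787], [0.5878, 0.1265, 0.1787]]
tab [0.58672202 0.12411533 0.1987    ]
```

View pics/w9.png

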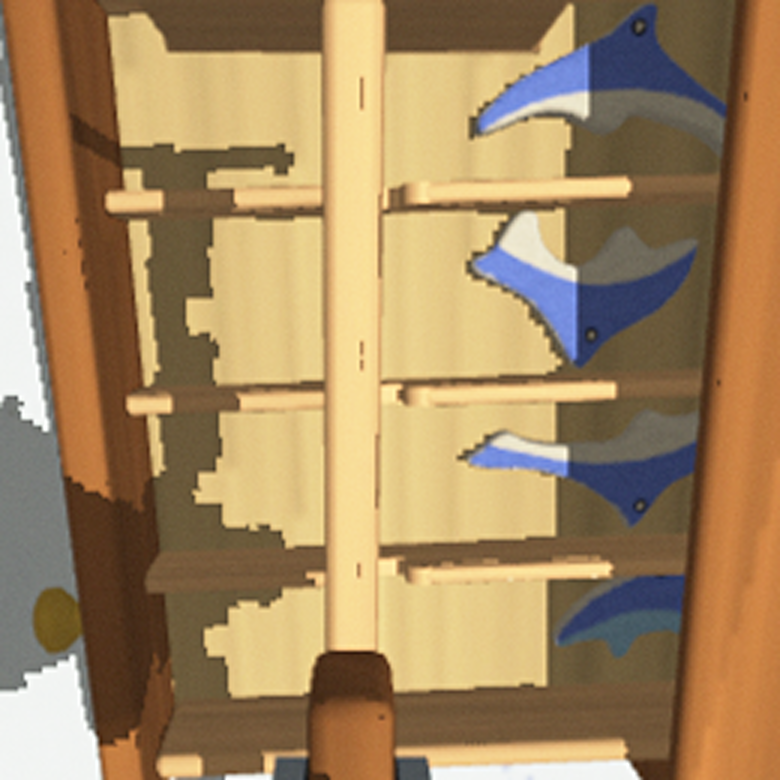

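>>> drive_tool([
  [10, 0.007, 0.04, -0.02, 0.03],
  [10, 0.007, 0.04, -0.02, 0],
  [10, 0, 0, -0.008, 0],
  [10, 0, 0, 0, 0],
])

```text
clock: 6.75
position: [0.6015, 0.1658, 0.1242]
tool_rot: [3.114, 0.024, 1.534]
force: [-0.5, -0.5, -1.2]
grip_width: 0.0114
```

Run:
```python
from h import *
for i in range(4):
    im=bot.grab_frame("wrist"); s=bot.observe();print(s['position'],s['tool_rot'],s['qd'].round(4))
im=bot.grab_frame("wrist");save("w10",im,(180,0,380,260),3)
s=bot.observe();print(s['position'],s['tool_rot'],s['force'])
```

```text
[0.60166816 0.16618577 0.12476137] [3.11356729 0.02296801 1.53349523] [ 0.0028 -0.0192  0.0096 -0.004   0.0047  0.0094 -0.0052]
[0.60198325 0.16595878 0.12542256] [3.11270667 0.02261876 1.53283934] [ 0.0023 -0.0137  0.0096 -0.0046  0.0017  0.0015 -0.0038]
[0.60221604 0.16588321 0.12583922] [3.11203511 0.02237891 1.53244314] [-0.0028 -0.0072  0.0045 -0.001  -0.0002 -0.0005 -0.0032]
[0.6023232  0.16599691 0.12602274] [3.11166648 0.02217957 1.53244824] [-0.0025 -0.002  -0.001  -0.0036 -0.001  -0.0018 -0.0026]
[0.60230695 0.16624635 0.1260526 ] [3.11159689 0.02199791 1.53258246] [ 0.24477129 -0.25891071 -0.63540789]
```

View pics/w10.png

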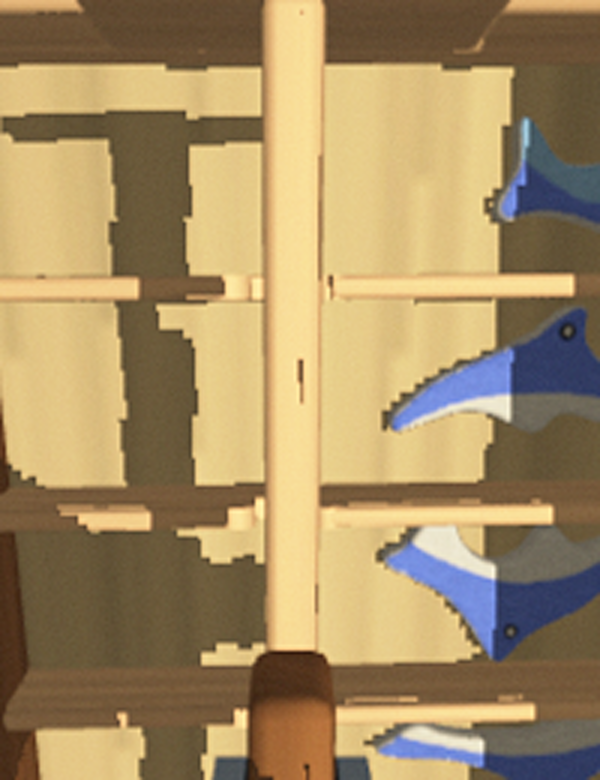

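Wrist view: the strip's centre is at crop column ~293. The notches in the partitions at rows 287 and 515 span crop columns about 225–342, so the strip is near alignment.

Run:
```python
from h import *
im=bot.grab_frame("wrist");c=bot.camera_info("wrist");save("w11",im,(240,70,320,250),3.3);cv2.imwrite("w11raw.png",im[:,:,::-1])
b=im[85:185,240:320];save("w11a",b,None,8)
s=bot.observe();P=s['position'];print(P,s['tool_rot'])
f=lambda p:((p[0]+.5)/3-.5+180,(p[1]+.5)/3-.5)
zt=P[2]-.0255+.032
print('strip',[ray(c,f(p),zt).round(4).tolist() for p in((293.5,20),(294,300),(294,500),(293,640))])
print('notch front flat',[ray(c,f(p),.049).round(4).tolist() for p in((225,287),(230,515))])
print('rear flat',[ray(c,f(p),.049).round(4).tolist() for p in((342,287),(345,515))])
print('part y',[ray(c,f(p),.049).round(4).tolist() for p in((450,285),(450,513.5),(450,711))])
print('part y',[ray(c,f(p),.049).round(4).tolist() for p in((70,289),(120,520))])
```

```text
[0.60227607 0.1665141  0.12597299] [3.11162683 0.02191395 1.53281847]
strip [[0.6053, 0.2776, 0.1325], [0.6042, 0.2451, 0.1325], [0.6032, 0.2181, 0.1325], [0.6023, 0.1968, 0.1325]]
notch front flat [[0.5921, 0.2479, 0.049], [0.5903, 0.1979, 0.049]]
rear flat [[0.6174, 0.247, 0.049], [0.6171, 0.1968, 0.049]]
part y [[0.6408, 0.2465, 0.049], [0.6417, 0.196, 0.049], [0.6426, 0.1454, 0.049]]
part y [[0.5589, 0.2488, 0.049], [0.5647, 0.1979, 0.049]]
```

View pics/w11a.png

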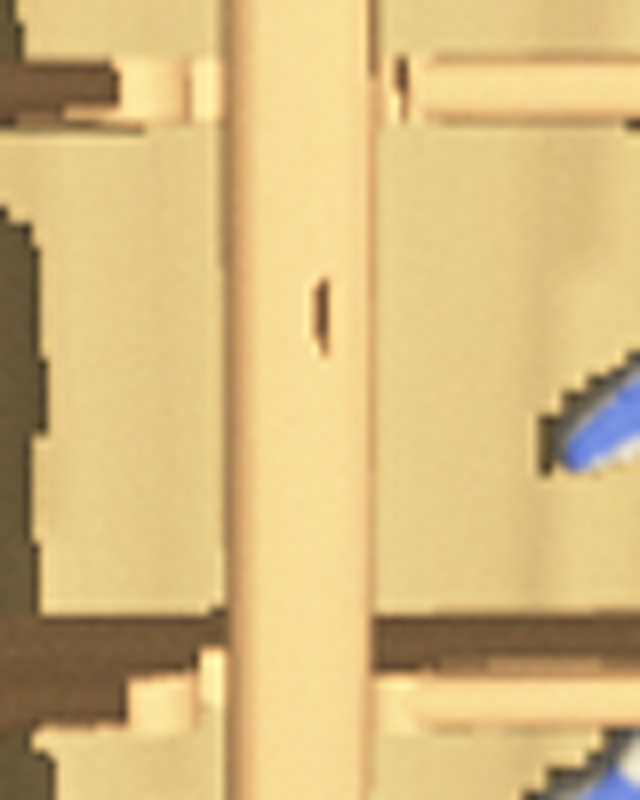

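Run:
```python
from h import *
im=bot.grab_frame("wrist");c=bot.camera_info("wrist");b=im[85:185,240:320];save("w12a",b,None,8)
s=bot.observe();P=s['position'];print(P,s['tool_rot'],np.array(c['cam_to_world']).round(3))
f=lambda p:((p[0]+.5)/8-.5+240,(p[1]+.5)/8-.5+85)
for p in((190,88),(397,88),(430,88),(198,680),(378,690),(412,700)): print(p,f(p),[ray(c,f(p),z).round(4).tolist()[:2] for z in(.037,.049)])
```

```text
[0.6022406  0.16671292 0.12587292] [3.11171145 0.0218902  1.53303687] [[ 0.999 -0.045  0.016  0.6  ]
 [-0.037 -0.945 -0.326  0.246]
 [ 0.03   0.325 -0.945  0.266]
 [ 0.     0.     0.     1.   ]]
(190, 88) (263.3125, 95.5625) [[0.5975, 0.2479], [0.5976, 0.2478]]
(397, 88) (289.1875, 95.5625) [[0.6152, 0.2473], [0.6143, 0.2472]]
(430, 88) (293.3125, 95.5625) [[0.618, 0.2472], [0.617, 0.2471]]
(198, 680) (264.3125, 169.5625) [[0.5956, 0.1966], [0.5958, 0.1992]]
(378, 690) (286.8125, 170.8125) [[0.6121, 0.195], [0.6115, 0.1977]]
(412, 700) (291.0625, 172.0625) [[0.6152, 0.1939], [0.6144, 0.1966]]
```

View pics/w12a.png

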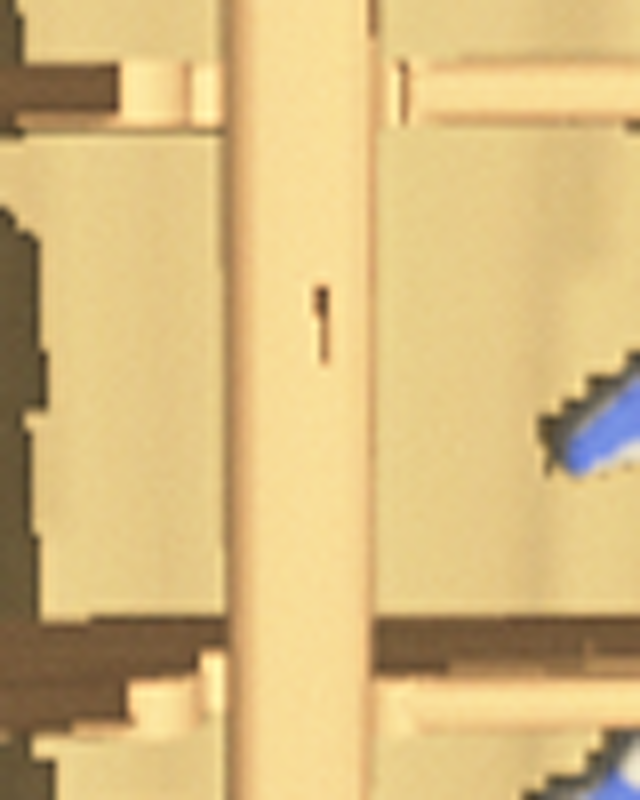

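Run:
```python
from h import *
im=bot.grab_frame("wrist");c=bot.camera_info("wrist");save("w13a",im[195:300,220:340],None,6);save("w13b",im[0:40,190:360],None,4.5)
s=bot.observe();P=s['position'];print(P,s['tool_rot'])
f=lambda p:((p[0]+.5)/3-.5+180,(p[1]+.5)/3-.5)
t=P[2]-.0255
for r in(650,655,660,665): print('tab end top',r,ray(c,f((292,r)),t+.052).round(4))
for r in(44,50,55): print('cheek inner bottom',r,ray(c,f((180,r)),t).round(4))
```

```text
[0.60214486 0.16698028 0.12573872] [3.1118726  0.02190454 1.53343684]
tab end top 650 [0.6016 0.2032 0.1522]
tab end top 655 [0.6016 0.2026 0.1522]
tab end top 660 [0.6016 0.2019 0.1522]
tab end top 665 [0.6015 0.2012 0.1522]
cheek inner bottom 44 [0.589  0.283  0.1002]
cheek inner bottom 50 [0.5889 0.2822 0.1002]
cheek inner bottom 55 [0.5889 0.2815 0.1002]
```

View pics/w13a.png

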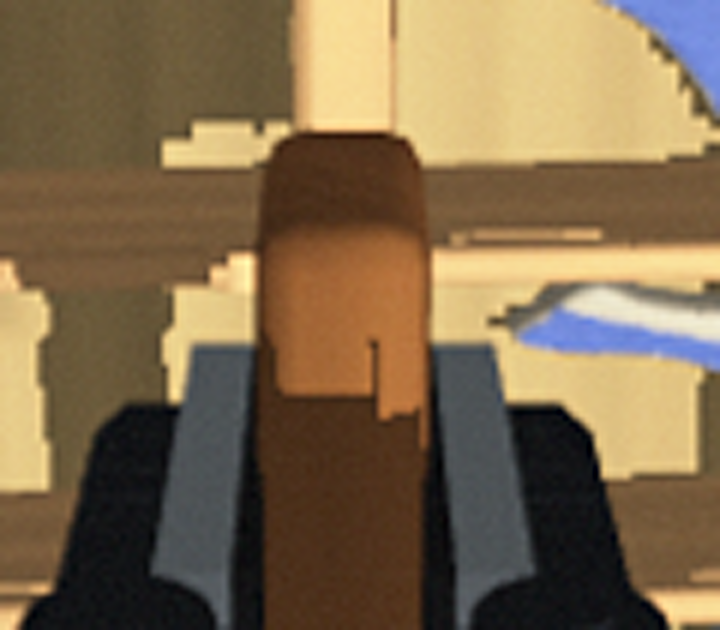

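View pics/w13b.png

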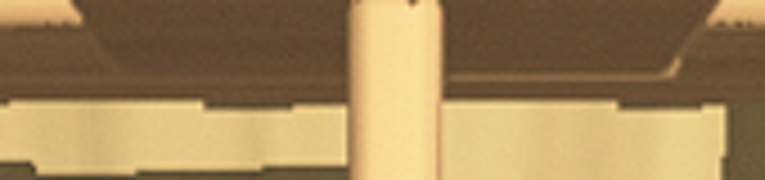

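Run:
```python
from h import *
c=bot.camera_info("wrist")
s=bot.observe();P=s['position'];print(P,s['tool_rot'])
t=P[2]-.0255
print(ray(c,(277,217),t+.032),ray(c,(277,233),t+.052))
print(ray(c,(240,16.6),t))
print(proj(c,[.606,.2480,.049]),proj(c,[.6,.1715,.049]))
```

```text
[0.60214486 0.16698028 0.12573872] [3.1118726  0.02190454 1.53343684]
[0.60192564 0.19537268 0.13223872] [0.60135603 0.19627493 0.15223872]
[0.58908558 0.28209893 0.10023872]
[276.45177103  95.11141208] [272.0953077  207.21241588]
```

>>> drive_tool([
  [10, -0.001, 0.0035, -0.02, 0],
  [10, 0, 0, -0.013, 0],
])

```text
clock: 7.35
position: [0.6023, 0.1705, 0.0941]
tool_rot: [3.108, 0.02, 1.533]
force: [0.1, -0.3, -1.5]
grip_width: 0.0112
```

Run:
```python
from h import *
for i in range(3):
    im=bot.grab_frame("wrist"); s=bot.observe();print(s['position'],s['tool_rot'],s['force'])
im=bot.grab_frame("wrist");c=bot.camera_info("wrist");s=bot.observe();P=s['position'];print(P,s['tool_rot'])
save("w14",im,(180,0,380,260),3)
save("s14",bot.grab_frame("scene"),(190,90,360,250),4.5)
save("t14",bot.grab_frame("top"),(140,110,300,240),4.5)
```

```text
[0.60190051 0.16991159 0.09261071] [3.1097498  0.02109647 1.53261803] [-1.06612501 -0.51295391 -3.07540117]
[0.6020474  0.16968732 0.09359192] [3.10984287 0.02132849 1.53228403] [ 0.00322067  0.79188906 -0.94016897]
[0.6024942  0.16964023 0.09450024] [3.10899966 0.02109592 1.53210508] [ 0.99514116 -0.56607754 -0.72974557]
[0.60282205 0.16972937 0.09508132] [3.1081921  0.02073761 1.53203576]
```

View pics/w14.png

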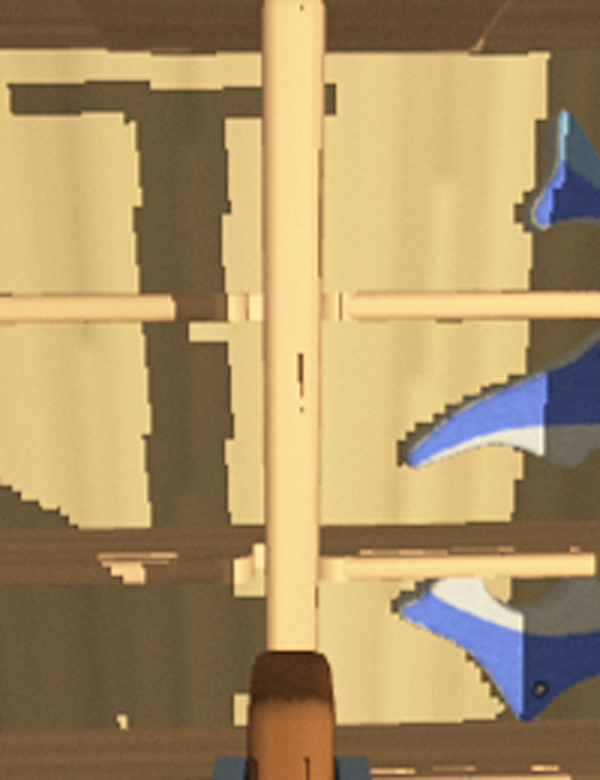

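View pics/s14.png

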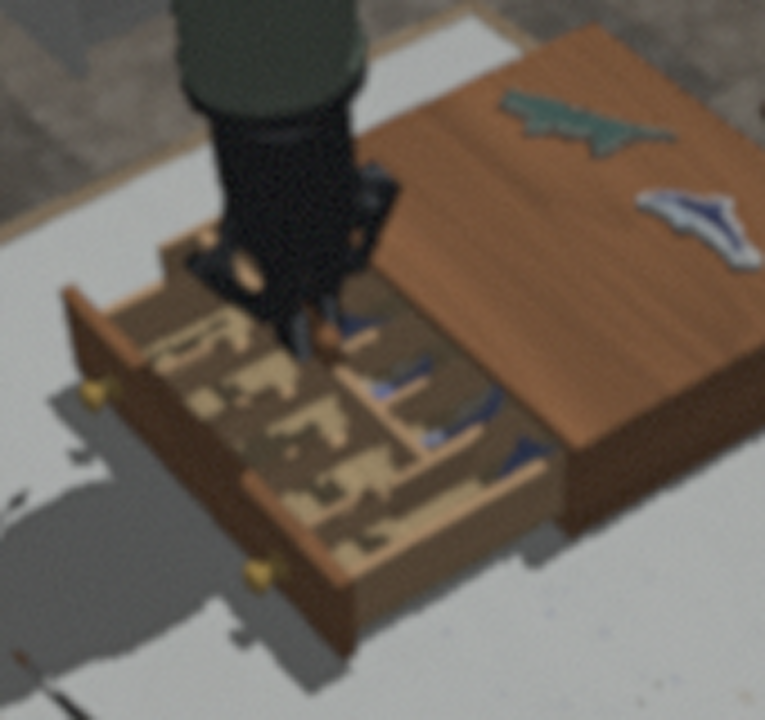

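View pics/t14.png

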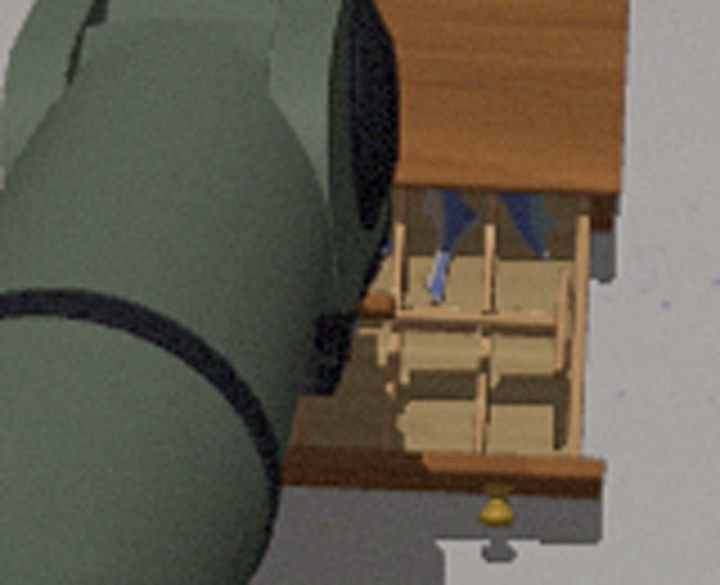

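```bash
cat > ov.py <<'E'
from h import *
def overlay(name,ox,oy,ang,box,k):
    im=bot.grab_frame("wrist");c=bot.camera_info("wrist")
    b=im[box[1]:box[3],box[0]:box[2]];raw=cv2.resize(b,None,fx=k,fy=k,interpolation=cv2.INTER_CUBIC);o=raw.copy()
    t=np.radians(ang-90);R=np.array([[np.cos(t),-np.sin(t)],[np.sin(t),np.cos(t)]])
    th=np.linspace(0,np.pi/2,7)
    prof=[(-.06,.03)]+[(-.011+.005*np.sin(a),.025+.005*np.cos(a)) for a in th]+[(-.006,.018),(.006,.018)]+[(.011-.005*np.sin(a),.025+.005*np.cos(a)) for a in th[::-1]]+[(.06,.03)]
    for y in(.0765,.0255,-.0255,-.0765):
        L=[]
        for e in(-.0025,.0025):
            pts=[]
            for x,z in prof:
                w=R@np.array([x,y+e]);u=proj(c,[ox+w[0],oy+w[1],.019+z]);pts.append(((u[0]+.5-box[0])*k-.5,(u[1]+.5-box[1])*k-.5))
            L.append(np.array(pts))
            cv2.polylines(o,[np.int32(np.round(L[-1]))],False,(255,0,0) if e<0 else (0,160,0),1)
        for i in(1,4,7,8,9,10,13,16): cv2.line(o,tuple(int(v) for v in np.round(L[0][i])),tuple(int(v) for v in np.round(L[1][i])),(0,0,255),1)
    cv2.imwrite(f"pics/{name}.png",np.hstack([raw,o])[:,:,::-1]); return c
E
python3 - <<'E'
from ov import *
overlay("ov1",.601,.1717,88,(240,85,320,205),4.8)
s=bot.observe();print(s['position'],s['tool_rot'])
E
```

```text
[0.60303349 0.17004582 0.09550147] [3.10735653 0.0201758  1.53222113]
```

View pics/ov1.png

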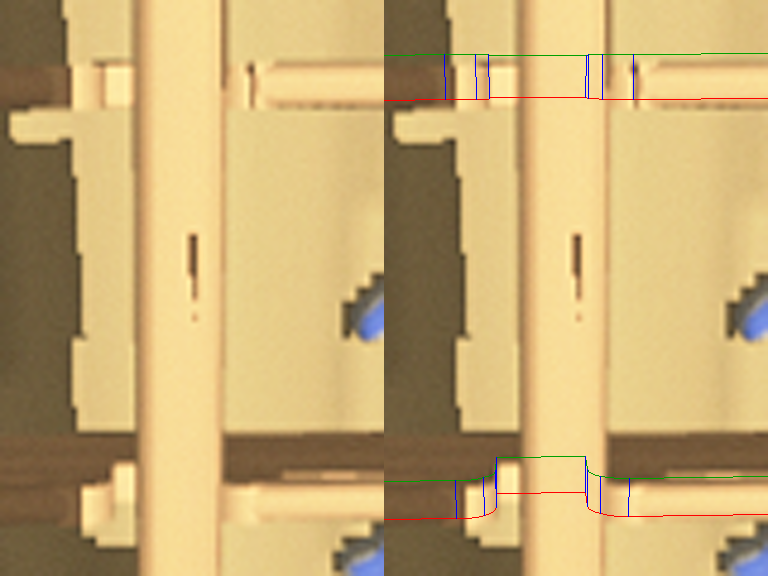

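Run:
```python
from ov import *
im=bot.grab_frame("wrist");c=bot.camera_info("wrist");s=bot.observe();P=s['position'];print(P,s['tool_rot'],s['qd'].round(3))
g=im.astype(float).sum(2)
for r in(110,130,150,160,180,195):
    row=g[r,262:300]; d=np.diff(row); l=262+np.argmin(np.abs(0)) 
    print(r,(im[r,266:292].sum(1)).tolist())
```

```text
[0.60300846 0.17008604 0.0954443 ] [3.10738736 0.02014104 1.53227936] [-0.002  0.001 -0.002  0.002 -0.001 -0.001 -0.   ]
110 [584, 477, 376, 446, 512, 563, 611, 614, 615, 622, 619, 625, 624, 624, 630, 619, 622, 619, 607, 601, 508, 560, 592, 581, 584, 584]
130 [576, 537, 398, 432, 515, 564, 610, 617, 614, 619, 618, 620, 623, 621, 625, 624, 617, 613, 608, 592, 503, 562, 590, 586, 586, 585]
150 [580, 527, 375, 432, 510, 562, 609, 614, 614, 623, 616, 624, 627, 621, 623, 623, 623, 614, 606, 582, 508, 568, 596, 583, 580, 582]
160 [580, 587, 425, 430, 512, 560, 604, 613, 616, 622, 618, 623, 623, 623, 618, 616, 620, 609, 600, 559, 485, 569, 587, 587, 580, 586]
180 [256, 253, 301, 425, 498, 556, 602, 615, 617, 625, 615, 618, 619, 617, 618, 618, 617, 606, 605, 538, 357, 259, 269, 268, 273, 265]
195 [575, 583, 438, 423, 494, 551, 601, 616, 617, 621, 619, 619, 619, 617, 614, 614, 620, 606, 606, 510, 564, 585, 584, 585, 581, 575]
```

Run:
```python
from ov import *
c=bot.camera_info("wrist");s=bot.observe();P=s['position']
print(np.array(c['cam_to_world']).round(4))
for r,u in((110,276.9),(150,276.8),(195,276.5)):
    p=ray(c,(u,r),P[2]-.0255+.032); print(r,p.round(4),'notch x',round(.601+(p[1]-.1706)*.0349,4))
```

```text
[[ 0.9987 -0.0467  0.0198  0.6   ]
 [-0.0377 -0.9452 -0.3243  0.2492]
 [ 0.0339  0.3231 -0.9458  0.2361]
 [ 0.      0.      0.      1.    ]]
110 [0.6045 0.2448 0.1019] notch x 0.6036
150 [0.6038 0.2287 0.1019] notch x 0.603
195 [0.6029 0.2089 0.1019] notch x 0.6023
```

>>> drive_tool([
  [10, -0.001, -0.0005, -0.014, 0],
  [10, -0.0005, 0, -0.013, 0],
])

```text
clock: 7.95
position: [0.6024, 0.17, 0.0688]
tool_rot: [3.104, 0.019, 1.533]
force: [0.2, 0.1, -1.2]
grip_width: 0.0116
```

Run:
```python
from ov import *
for i in range(3):
    im=bot.grab_frame("wrist"); s=bot.observe();print(s['position'],s['tool_rot'],s['force'])
c=overlay("ov2",.601,.1706,88,(240,85,320,205),4.8)
s=bot.observe();P=s['position'];print(P,s['tool_rot'],s['force'])
im=bot.grab_frame("wrist");save("w15",im)
save("t15",bot.grab_frame("top"),(200,140,300,240),6)
save("s15",bot.grab_frame("scene"),(190,110,330,240),5)
```

```text
[0.60146776 0.16987635 0.06666094] [3.10658453 0.01959445 1.53266834] [-1.46228458 -0.33905266 -3.44677909]
[0.60148779 0.16977401 0.06751253] [3.10706584 0.01985807 1.5325829 ] [-1.0942438  -0.2612204  -1.21840279]
[0.60195647 0.16968946 0.06843862] [3.10629448 0.01969386 1.53232199] [ 0.09941185 -0.14763822 -0.4717349 ]
[0.60237247 0.16972393 0.06911709] [3.10542249 0.0193974  1.53221236] [ 0.36368374  1.06829074 -1.12605976]
```

View pics/ov2.png

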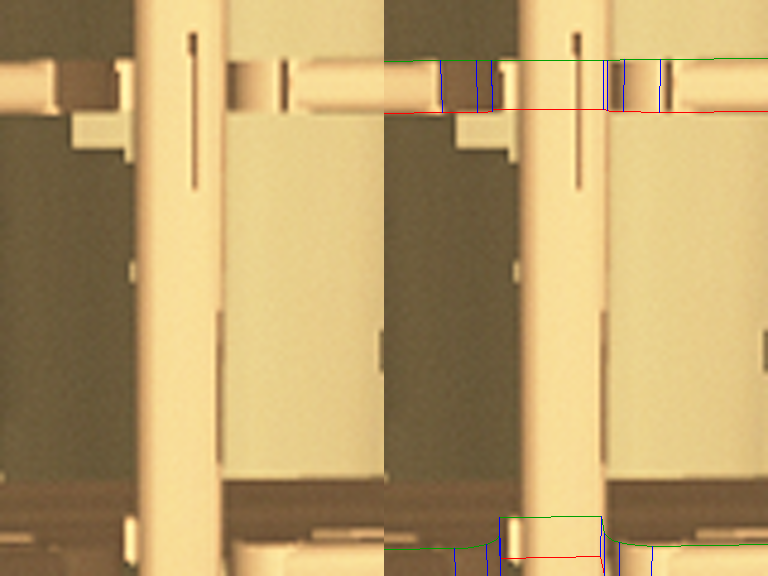

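View pics/w15.png

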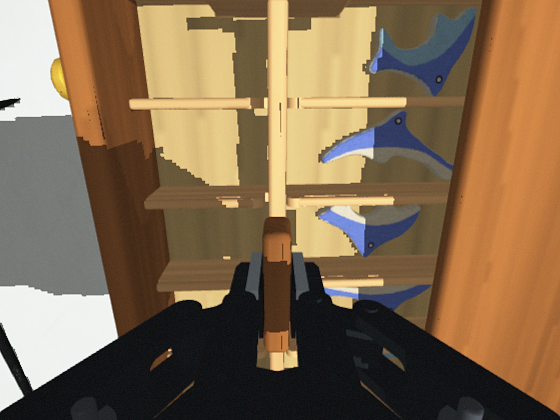

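View pics/t15.png

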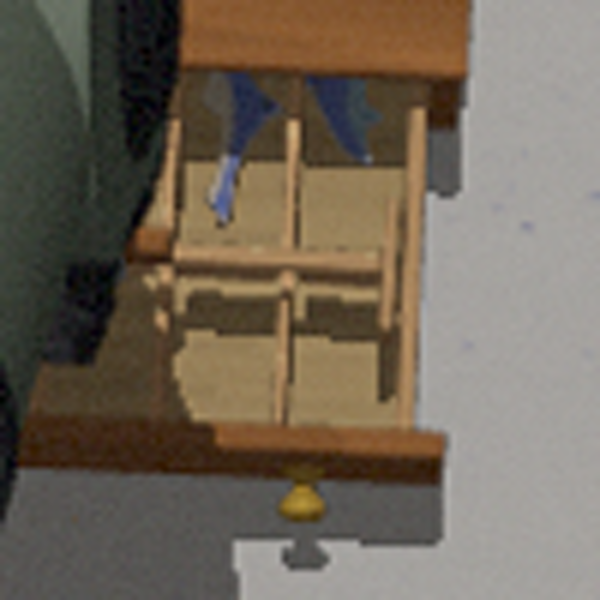

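View pics/s15.png

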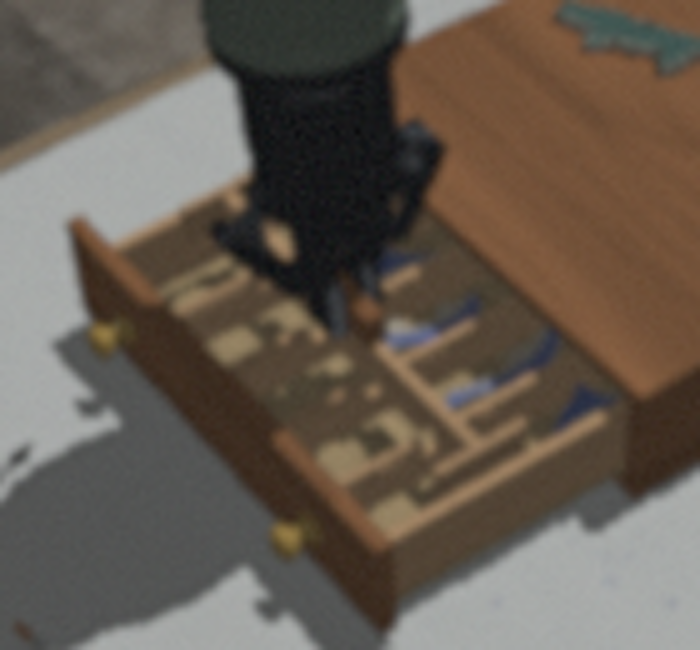

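Run:
```python
from ov import *
c=bot.camera_info("top")
s=bot.observe();P=s['position'];print(P,s['tool_rot'],s['force'])
tz=P[2]-.0255
im=bot.grab_frame("top"); save("t16",im,(240,150,285,235),9)
f=lambda p:((p[0]+.5)/6-.5+200,(p[1]+.5)/6-.5+140)
for u in(394,397,400): print('cheek outer',ray(c,f((u,265)),tz+.033).round(4))
for u in(403,406,409): print('wall inner',ray(c,f((u,265)),.062).round(4))
w=bot.grab_frame("wrist"); save("w16",w[195:300,220:340],None,6)
```

```text
[0.60284403 0.16993036 0.06994586] [3.10412375 0.01878447 1.53224448] [ 0.24965837 -0.15588536 -0.70369813]
cheek outer [0.5973 0.0499 0.0774]
cheek outer [0.5973 0.0487 0.0774]
cheek outer [0.5973 0.0475 0.0774]
wall inner [0.6013 0.0463 0.062 ]
wall inner [0.6013 0.0451 0.062 ]
wall inner [0.6013 0.0438 0.062 ]
```

View pics/t16.png

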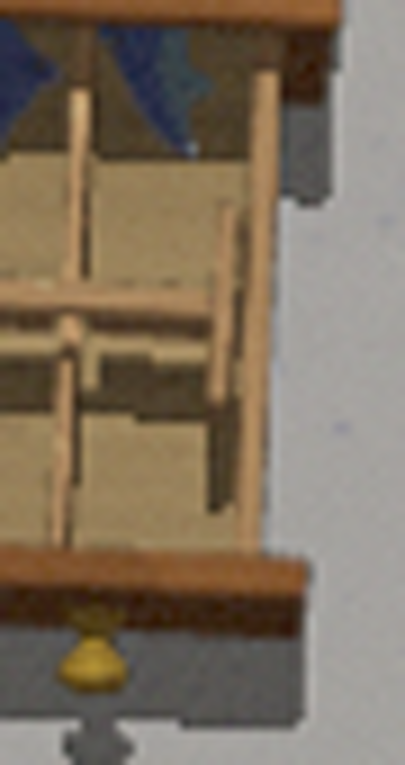

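View pics/w16.png

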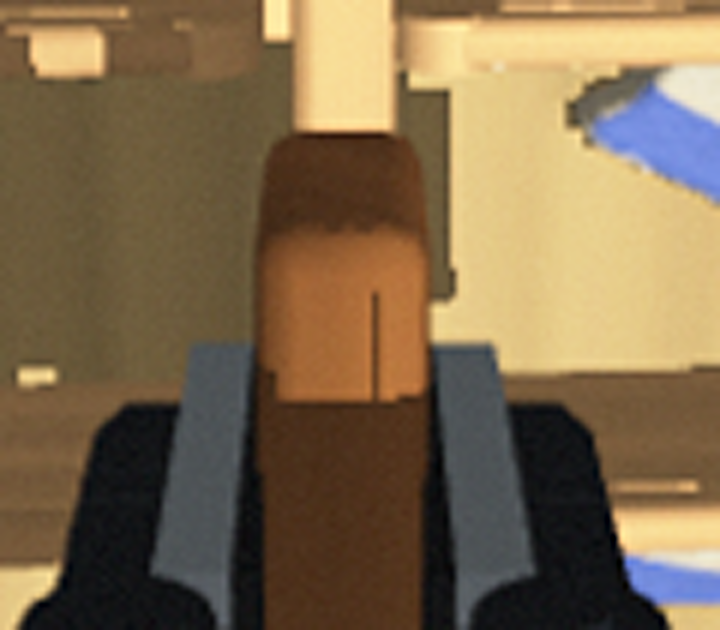

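Overlay and top view agree to within about 0.5 mm in y (cheek outer edge at y≈0.0495, wall inner face at 0.0458) and x. I'll keep descending gently, watching the force.

>>> drive_tool([
  [10, -0.001, 0, -0.013, 0],
])

```text
clock: 8.5
position: [0.6028, 0.1703, 0.058]
tool_rot: [3.101, 0.018, 1.532]
force: [0.3, -0.9, -1.0]
grip_width: 0.0115
```

Run:
```python
from ov import *
for i in range(2):
    im=bot.grab_frame("wrist"); s=bot.observe();print(s['position'],s['tool_rot'],s['force'],s['moment'])
overlay("ov3",.6017,.1706,88,(240,85,320,205),4.8)
s=bot.observe();print(s['position'],s['tool_rot'],s['force'])
```

```text
[0.60113895 0.1701299  0.05501822] [3.1048534  0.01881411 1.53264996] [-2.28357105 -0.6405693  -3.98548601] [-0.0073433   0.1711125   0.00442966]
[0.60083562 0.17000181 0.05537027] [3.10592568 0.01924194 1.53272048] [-0.33829405  0.23695436 -1.35376014] [ 0.00138166  0.06946818 -0.04429209]
[0.60112746 0.16991767 0.05598245] [3.10560573 0.01918991 1.53245793] [ 0.23433558  0.84167691 -1.12794906]
```

View pics/ov3.png

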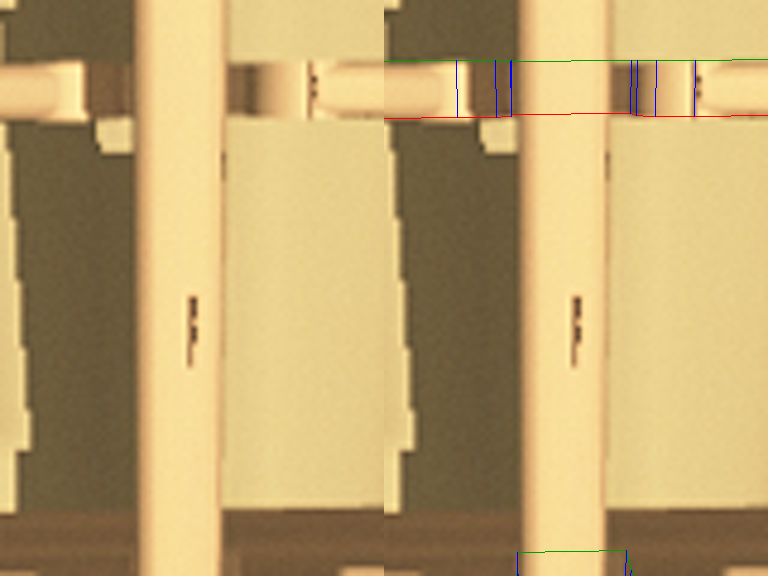

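Run:
```python
from ov import *
im=bot.grab_frame("wrist");c=bot.camera_info("wrist");s=bot.observe();P=s['position'];print(P,s['tool_rot'],s['force'])
save("w17",im,(240,85,320,185),8)
f=lambda p:((p[0]+.5)/4.8-.5+240,(p[1]+.5)/4.8-.5+85)
for u in(136,180,223): print('strip',ray(c,f((u,90)),P[2]-.0255+.032).round(4))
for u in(85,196,308): print('flat edge',ray(c,f((u,90)),.049).round(4))
for u in(130,258): print('wall',ray(c,f((u,90)),.04).round(4))
```

```text
[0.60149639 0.16991467 0.05647052] [3.1048857  0.01904939 1.53240689] [ 0.99273319 -0.15662931 -0.76622392]
strip [0.5994 0.2473 0.063 ]
strip [0.6031 0.2471 0.063 ]
strip [0.6067 0.247  0.063 ]
flat edge [0.5948 0.2473 0.049 ]
flat edge [0.6051 0.2469 0.049 ]
flat edge [0.6155 0.2465 0.049 ]
wall [0.5991 0.247  0.04  ]
wall [0.6116 0.2465 0.04  ]
```

View pics/w17.png

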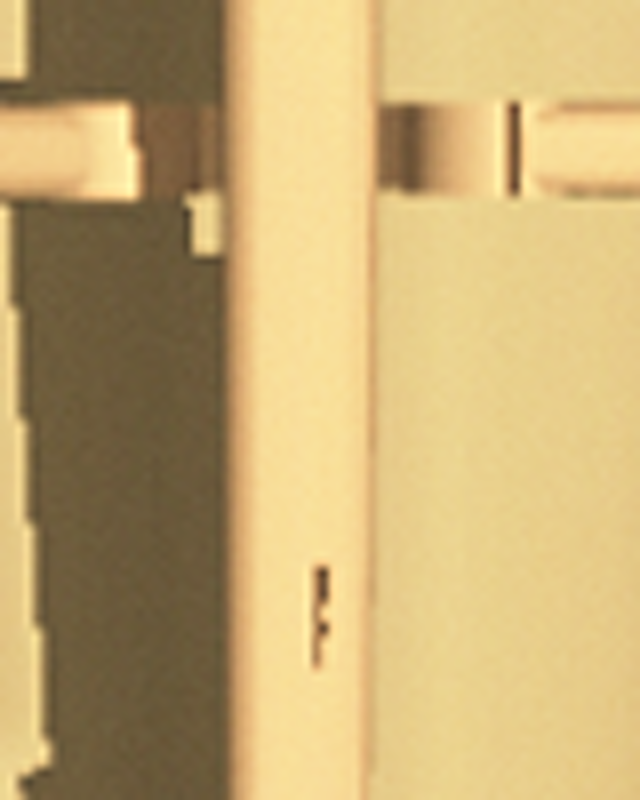

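>>> drive_tool([
  [10, 0.001, 0, -0.006, 0],
  [10, 0, 0, -0.005, 0],
])

```text
clock: 8.9
position: [0.6031, 0.17, 0.0455]
tool_rot: [3.104, 0.019, 1.532]
force: [0.1, 0.7, -0.0]
grip_width: 0.0111
```

Run:
```python
from ov import *
for i in range(3):
    im=bot.grab_frame("wrist"); s=bot.observe();print(s['position'],s['tool_rot'],s['force'],s['moment'])
overlay("ov4",.6018,.1706,88,(240,85,320,205),4.8)
save("s18",bot.grab_frame("scene"),(190,110,330,240),5)
s=bot.observe();print(s['position'],s['tool_rot'],s['force'])
```

```text
[0.60297527 0.16995956 0.04500399] [3.10397004 0.01879048 1.5323435 ] [-1.22572955  0.37640579  3.60337645] [ 0.00336267  0.40738801 -0.00078388]
[0.60289813 0.16995429 0.04539451] [3.10419846 0.01880498 1.53228657] [-0.50498276  1.037084   -0.41946698] [-0.13238545  0.10689563 -0.04114055]
[0.60286795 0.16986178 0.0456054 ] [3.10423068 0.01888081 1.5322325 ] [-0.09891995 -0.56163038 -1.12564759] [-0.03261092  0.12252951 -0.03875173]
[0.60294628 0.16987845 0.04588644] [3.103938   0.01878827 1.5322013 ] [-0.3265553  -0.1483409  -1.24903258]
```

View pics/ov4.png

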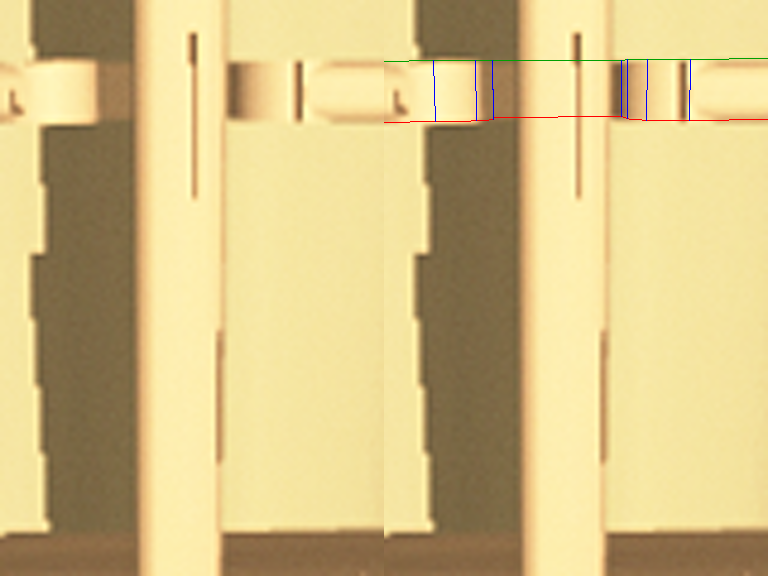

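View pics/s18.png

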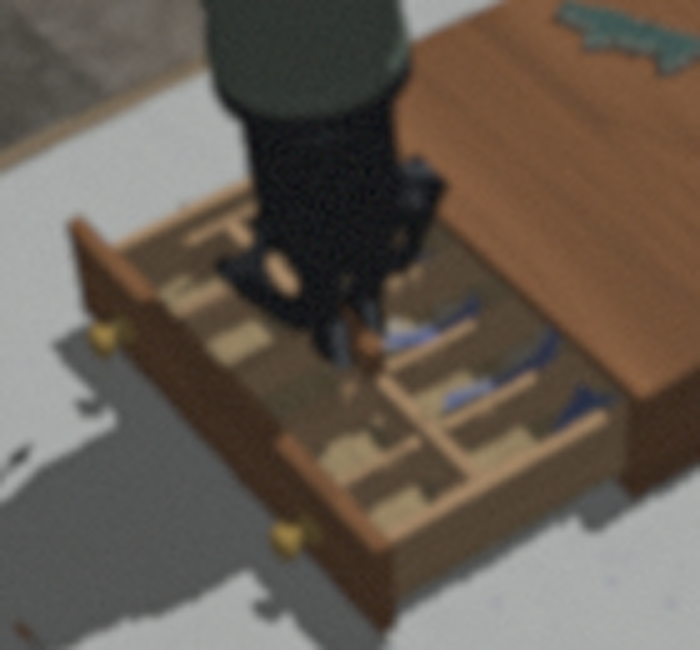

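>>> drive_tool([
  [10, -0.0005, 0, -0.003, 0],
])

```text
clock: 9.25
position: [0.6037, 0.17, 0.0442]
tool_rot: [3.101, 0.018, 1.532]
force: [-2.8, -1.1, 46.2]
grip_width: 0.0111
```

Run:
```python
from ov import *
for i in range(2):
    im=bot.grab_frame("wrist"); s=bot.observe();print(s['position'],s['tool_rot'],s['force'],s['moment'])
save("w19",im)
```

```text
[0.60398523 0.17004775 0.0443093 ] [3.10069117 0.01759016 1.53189815] [-1.75325745e+00  1.03150861e-02  2.01606553e+01] [-0.03631405  0.85953046 -0.1076478 ]
[0.60386425 0.17004434 0.04437521] [3.10098105 0.01758329 1.53182466] [ 0.05237929 -0.69164702 18.66086207] [-0.13809941  0.26165221 -0.14692415]
```

View pics/w19.png

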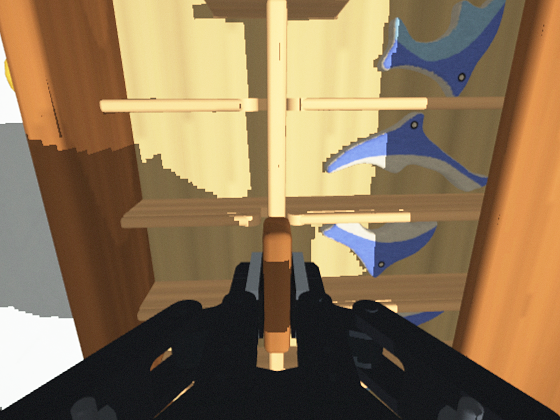

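Contact at z = 0.0443, which is the expected seated height; the residual load is about 19 N. I'll ease off and open the fingers.

>>> drive_tool([
  [10, 0, 0, 0.001, 0],
  [40, 0, 0, 0.0005, 0],
  [40, 0, 0, 0, 0],
  [40, 0, 0, 0, 0],
  [40, 0, 0, 0, 0],
])

```text
clock: 9.85
position: [0.6041, 0.1702, 0.0463]
tool_rot: [3.1, 0.017, 1.532]
force: [0.2, 0.3, -0.4]
grip_width: 0.0342
```

Run:
```python
from ov import *
s=bot.observe();print(s['position'],s['tool_rot'],s['force'],s['grip_width'])
im=bot.grab_frame("wrist"); save("w20",im)
```

```text
[0.60406394 0.17017134 0.04630815] [3.10015789 0.01713581 1.53184925] [ 0.15806024  0.34501748 -0.39752395] 0.03421657928423586
```

View pics/w20.png

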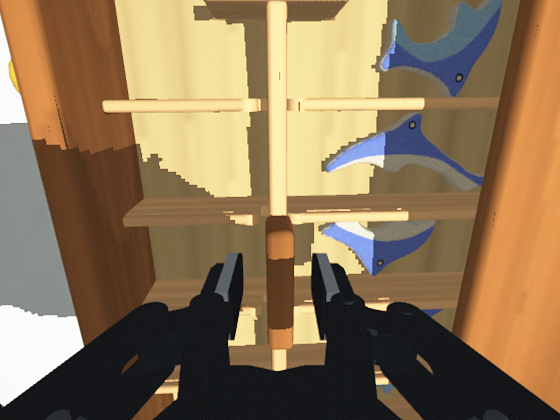

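Released: the fingers are clear on both sides of the tab at (281,280). I'll lift straight up and look.

>>> drive_tool([
  [40, 0, 0, 0.02, 0],
  [40, 0, 0, 0.03, 0],
  [40, -0.01, 0, 0.045, 0],
  [40, -0.03, 0, 0.03, 0],
  [40, -0.045, 0, 0.02, 0],
  [40, -0.045, 0, 0, 0],
])

```text
clock: 10.5
position: [0.4728, 0.1682, 0.1935]
tool_rot: [3.101, 0.019, 1.529]
force: [1.7, -0.1, 0.1]
grip_width: 0.0341
```

Run:
```python
from ov import *
s=bot.observe();print(s['position'],s['tool_rot'],s['force'],s['grip_width'])
for i in range(3): bot.grab_frame("wrist")
im=bot.grab_frame("wrist"); save("w21",im); save("s21",bot.grab_frame("scene"),(190,110,330,240),5);save("t21",bot.grab_frame("top"),(145,130,295,235),5)
s=bot.observe();print(s['position'],s['tool_rot'],s['force'],s['grip_width'])
```

```text
[0.47280927 0.1681949  0.19353962] [3.10114014 0.01879894 1.52872227] [ 1.71775966 -0.0835153   0.07886127] 0.03405332547316857
[0.47393939 0.16841449 0.19174829] [3.10307468 0.02090647 1.52955774] [ 0.7024035   0.10111881 -0.33759621] 0.03399612281147562
```

View pics/w21.png

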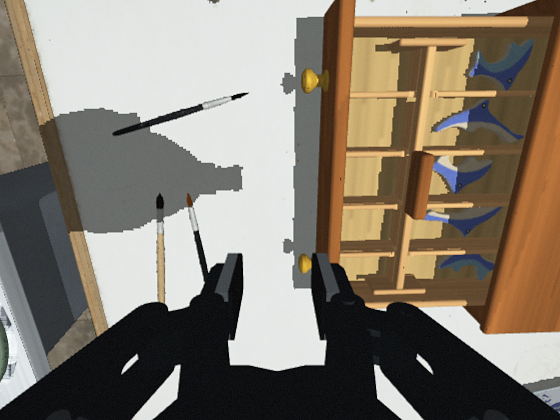

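View pics/s21.png

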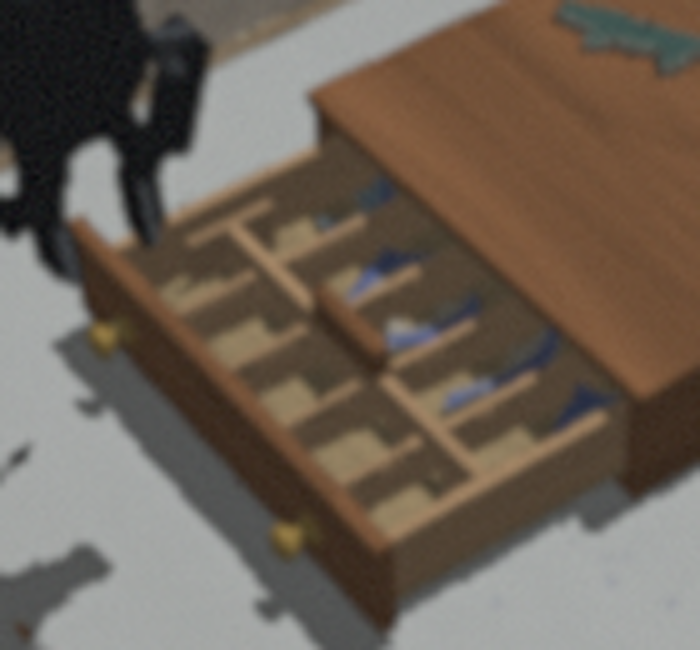

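View pics/t21.png

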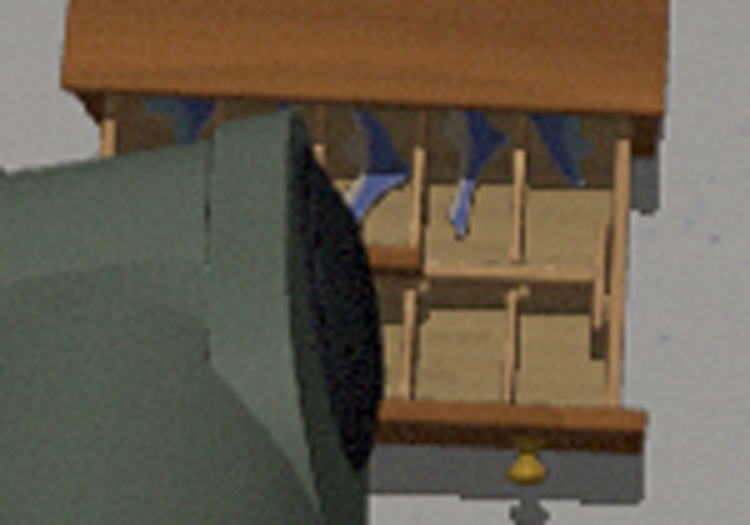

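Run:
```python
from ov import *
im=bot.grab_frame("wrist");c=bot.camera_info("wrist"); save("w22",im,(320,0,520,310),1.9*1)
b=cv2.resize(im[0:310,340:500],None,fx=1,fy=1)
top=im[30:170,370:500];bot_=im[165:305,370:500]
cv2.imwrite("pics/w22b.png",np.hstack([cv2.resize(x,None,fx=3,fy=3,interpolation=cv2.INTER_CUBIC) for x in(top,bot_)])[:,:,::-1])
s=bot.observe();P=s['position'];print(P)
# tab top pixel prediction when seated at notch origin
o=np.array([.6018,.1706]);t=np.radians(-2);R=np.array([[np.cos(t),-np.sin(t)],[np.sin(t),np.cos(t)]])
for h in(0,.005):
  for x,y,z in((0,.030,.052),(0,-.030,.052),(0,.117,.033),(0,-.117,.033),(-.028,.117,.033),(-.028,-.117,.033)):
    w=o+R@np.array([x,y]);print(h,(x,y,z),proj(c,[*w,.019+z+h]).round(1))
```

```text
[0.47401634 0.16819873 0.19159026]
0 (0, 0.03, 0.052) [424.8 150.9]
0 (0, -0.03, 0.052) [415.1 217.9]
0 (0, 0.117, 0.033) [429.3  38.7]
0 (0, -0.117, 0.033) [395.6 289.3]
0 (-0.028, 0.117, 0.033) [394.9  38.7]
0 (-0.028, -0.117, 0.033) [369. 290.]
0.005 (0, 0.03, 0.052) [427.8 151.9]
0.005 (0, -0.03, 0.052) [417.6 219.9]
0.005 (0, 0.117, 0.033) [432.4  37.6]
0.005 (0, -0.117, 0.033) [397.5 292.1]
0.005 (-0.028, 0.117, 0.033) [397.4  37.5]
0.005 (-0.028, -0.117, 0.033) [370.6 292.8]
```

View pics/w22b.png

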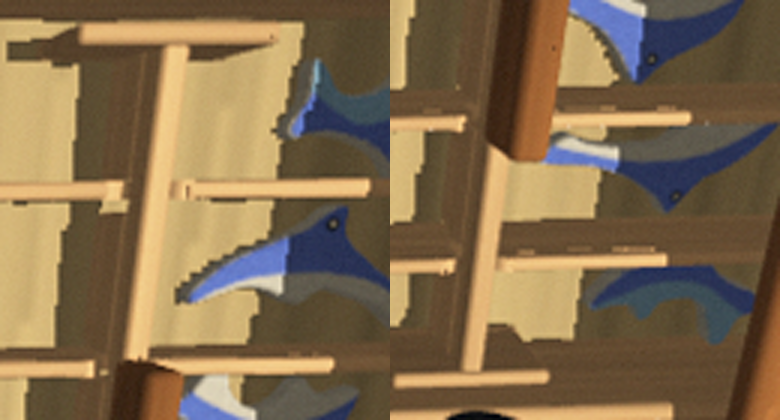

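The divider looks level and seated: both cheeks project within about 3 px of the seated prediction, and all four partitions pass through their slots. Now I'll close the fingers and come down in front of the plain drawer face.

>>> drive_tool([
  [0, 0, 0.004, -0.03, 0],
  [0, -0.005, 0, -0.04, 0],
  [0, 0, 0, -0.04, 0],
  [0, 0, 0, -0.03, 0],
  [0, 0, 0, 0, 0],
])

```text
clock: 11.35
position: [0.4731, 0.171, 0.0457]
tool_rot: [3.1, 0.022, 1.525]
force: [-0.8, -0.8, 0.7]
grip_width: -0.0003
```

Run:
```python
from ov import *
for i in range(3): im=bot.grab_frame("wrist")
save("w23",im);s=bot.observe();print(s['position'],s['tool_rot'],s['force'],s['grip_width'])
c=bot.camera_info("top");f=lambda p:((p[0]+.5)/5-.5+145,(p[1]+.5)/5-.5+130)
print('chest front',ray(c,f((70,88)),.086),ray(c,f((662,112)),.086))
print('drawer front outer top edge est',ray(c,f((640,426)),.078))
```

```text
[0.47499864 0.17203772 0.04981551] [3.09549595 0.01873702 1.52552902] [ 0.23042892 -0.01153135  0.60366677] 0.00014267277281080918
chest front [0.68362771 0.3121747  0.086     ] [0.67595762 0.02204338 0.086     ]
drawer front outer top edge est [0.5202338  0.03125157 0.078     ]
```

View pics/w23.png

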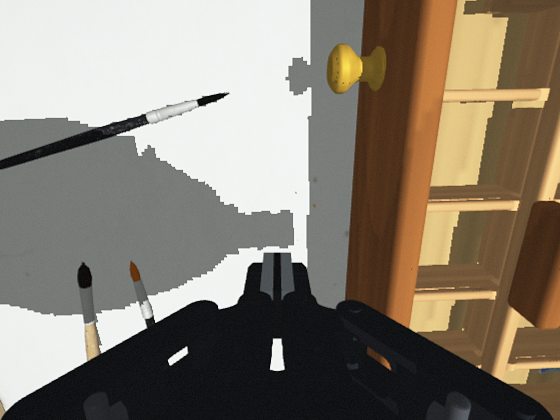

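>>> drive_tool([
  [0, 0.012, 0, 0.006, 0],
  [0, 0.01, 0, -0.001, 0],
  [0, 0.01, 0, -0.001, 0],
  [0, 0.015, -0.0005, -0.001, 0],
  [0, 0.015, -0.0005, -0.001, 0],
  [0, 0.02, -0.0007, -0.001, 0],
])

```text
clock: 12.1
position: [0.5608, 0.1721, 0.0569]
tool_rot: [3.093, 0.015, 1.528]
force: [-3.2, 0.3, 3.1]
grip_width: 0.0001
```

Run:
```python
from ov import *
im=bot.grab_frame("wrist")
save("w24",im);save("s24",bot.grab_frame("scene"),(160,90,360,250),4);s=bot.observe();print(s['position'],s['tool_rot'],s['force'],s['grip_width'])
```

```text
[0.56297599 0.17163379 0.05700496] [3.0895879  0.01470927 1.5263867 ] [ 0.06861216 -0.00284371  0.49243297] -0.00041350762228927493
```

View pics/w24.png

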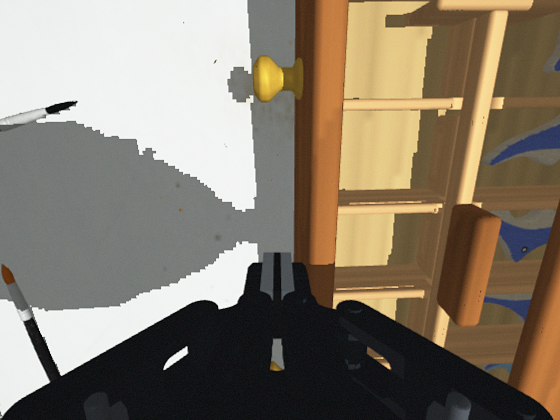

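View pics/s24.png

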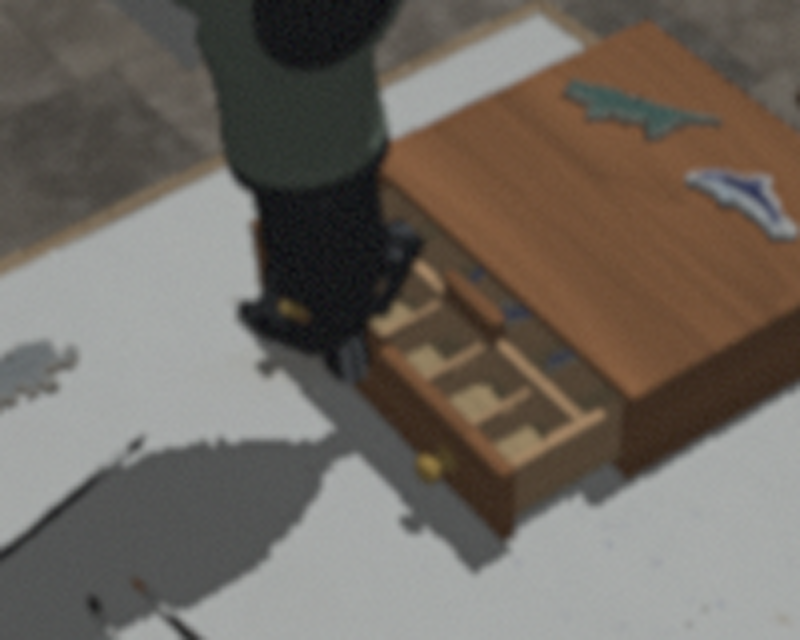

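The drawer is sliding with a few newtons and the divider stays in place. I keep pushing.

>>> drive_tool([
  [0, 0.018, -0.0006, -0.001, 0],
  [0, 0.018, -0.0006, -0.001, 0],
  [0, 0.015, -0.0005, -0.001, 0],
  [0, 0.012, -0.0005, -0.001, 0],
])

```text
clock: 12.6
position: [0.6241, 0.1701, 0.0536]
tool_rot: [3.094, 0.014, 1.527]
force: [-3.4, 0.4, 2.4]
grip_width: 0.0001
```

Run:
```python
from ov import *
im=bot.grab_frame("wrist")
save("w25",im);save("s25",bot.grab_frame("scene"),(160,90,360,250),4);s=bot.observe();print(s['position'],s['tool_rot'],s['force'],s['grip_width'])
```

```text
[0.62477011 0.169769   0.05356036] [3.09261341 0.01446508 1.52698954] [-0.54748872  0.07682432  0.05699539] -3.144772612077545e-05
```

View pics/w25.png

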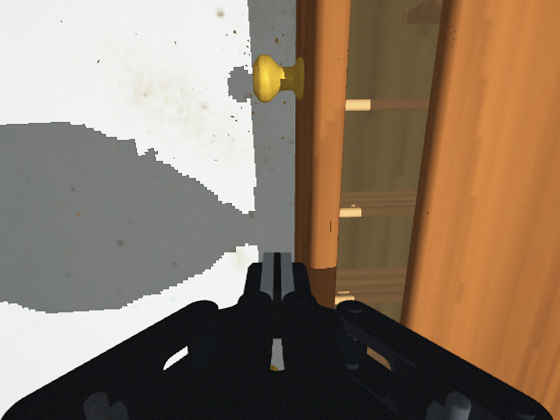

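View pics/s25.png

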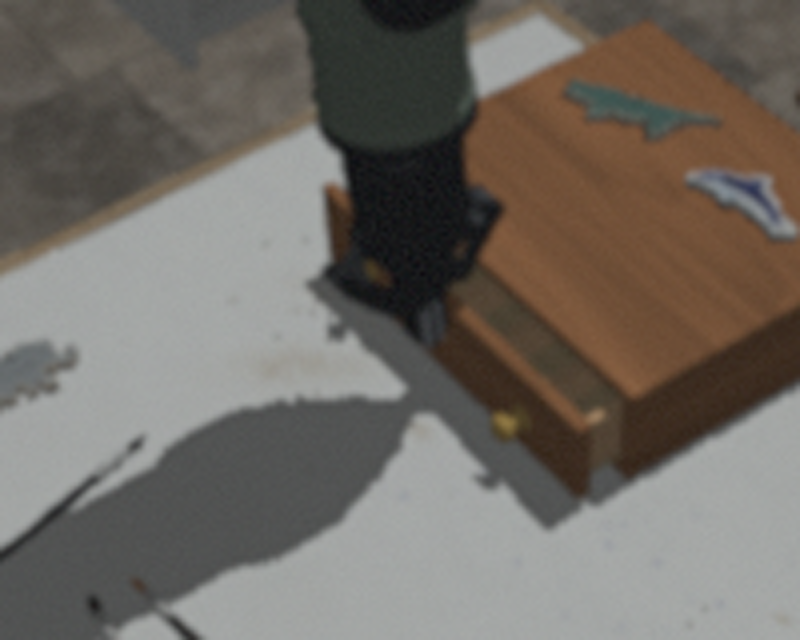

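>>> drive_tool([
  [0, 0.01, -0.0004, 0.003, 0],
  [0, 0.01, -0.0004, 0, 0],
  [0, 0.006, -0.0002, 0, 0],
])

```text
clock: 13.0
position: [0.6491, 0.1692, 0.0566]
tool_rot: [3.096, 0.015, 1.528]
force: [-3.6, -1.0, -3.2]
grip_width: -0.0001
```

Run:
```python
from ov import *
im=bot.grab_frame("wrist")
save("w26",im);save("s26",bot.grab_frame("scene"),(160,90,360,250),4);s=bot.observe();print(s['position'],s['tool_rot'],s['force'],s['grip_width'])
```

```text
[0.64960581 0.16911777 0.0566246 ] [3.09491907 0.01454507 1.52748733] [ 0.29474056 -0.46221771 -1.00615386] -0.00030745564167306515
```

View pics/w26.png

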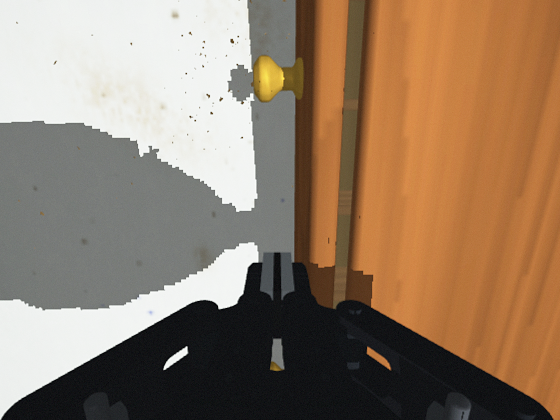

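View pics/s26.png

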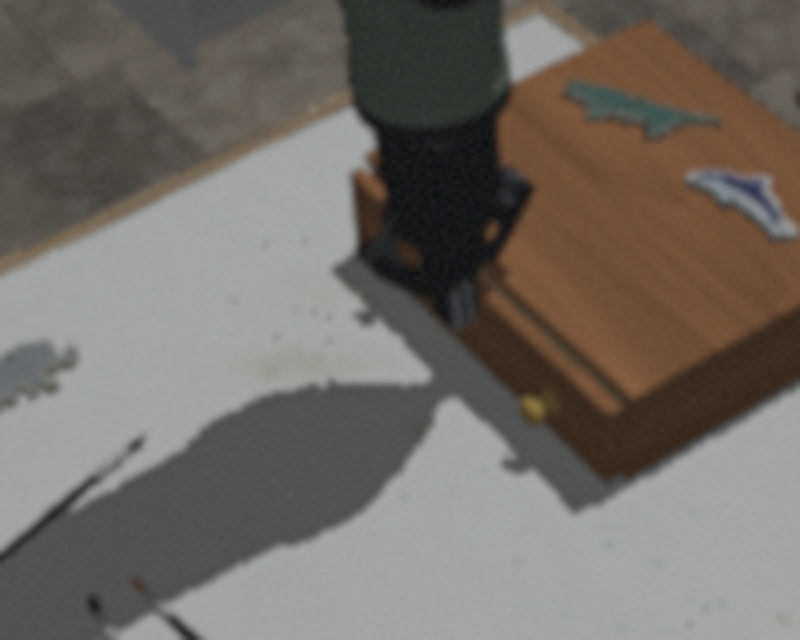

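>>> drive_tool([
  [0, 0.005, -0.0002, 0, 0],
  [0, 0.004, -0.0001, 0, 0],
])

```text
clock: 13.3
position: [0.6568, 0.169, 0.0563]
tool_rot: [3.099, 0.015, 1.528]
force: [-33.5, -1.1, 27.1]
grip_width: 0.0002
```

>>> drive_tool([
  [0, 0.004, -0.0001, 0, 0],
])

```text
clock: 13.4
position: [0.6569, 0.169, 0.0561]
tool_rot: [3.108, 0.015, 1.528]
force: [-50.5, -1.2, 43.9]
grip_width: 0.0002
```

Run:
```python
from ov import *
im=bot.grab_frame("wrist")
save("w27",im,(250,0,450,300),2);s=bot.observe();print(s['position'],s['tool_rot'],s['force'],s['grip_width'])
```

```text
[0.65662989 0.16904746 0.05598272] [3.10957132 0.0148844  1.52811137] [-33.63233306  -1.45971529  26.09690908] 0.00025603097635495736
```

View pics/w27.png

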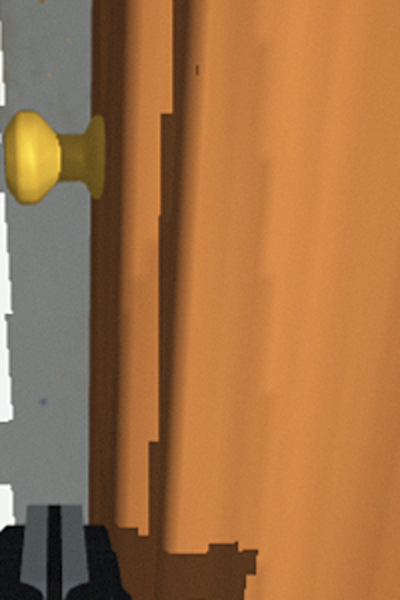

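The force jumped at x≈0.657 and the gap is closed, so the drawer is at its stop. I'll back off and check.

>>> drive_tool([
  [0, -0.012, 0, 0, 0],
  [0, -0.03, 0, 0, 0],
  [0, -0.045, 0, 0.01, 0],
  [0, -0.045, 0, 0.02, 0],
  [0, -0.04, 0.02, 0.03, 0],
  [0, -0.02, 0.04, 0.02, 0],
  [0, 0, 0.045, 0, 0],
  [0, 0, 0.045, 0, 0],
  [0, 0, 0.045, 0, 0],
  [0, 0, 0.045, 0, 0],
])

```text
clock: 14.45
position: [0.4624, 0.4101, 0.1393]
tool_rot: [3.105, 0.01, 1.518]
force: [0.3, -0.3, -0.5]
grip_width: -0.0001
```

Run:
```python
from ov import *
for i in range(3): im=bot.grab_frame("wrist")
s=bot.observe();print(s['position'],s['tool_rot'],s['force'],s['grip_width'])
save("w28",im);a=bot.grab_frame("scene");save("s28",a,(160,90,360,250),4);b=bot.grab_frame("top");save("t28",b,(80,40,420,340),2.2)
c=bot.camera_info("top")
```

```text
[0.46178131 0.41082894 0.13824566] [3.10564818 0.01050168 1.52243994] [ 0.49123681 -1.2245961  -0.36171602] -0.00020805537729726593
```

View pics/w28.png

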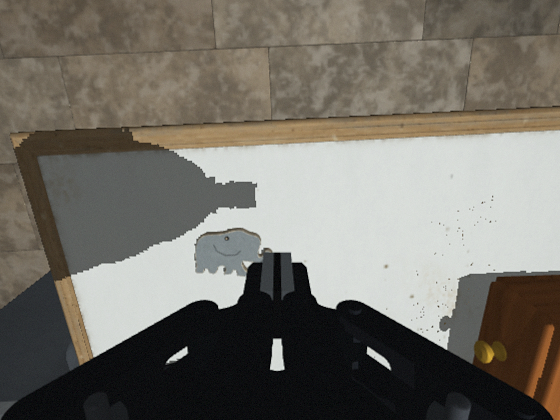

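View pics/s28.png

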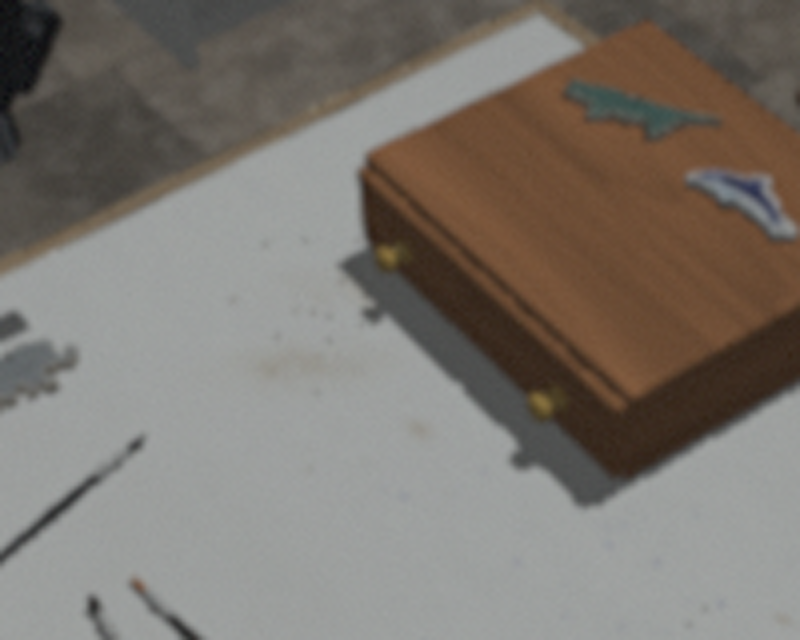

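View pics/t28.png

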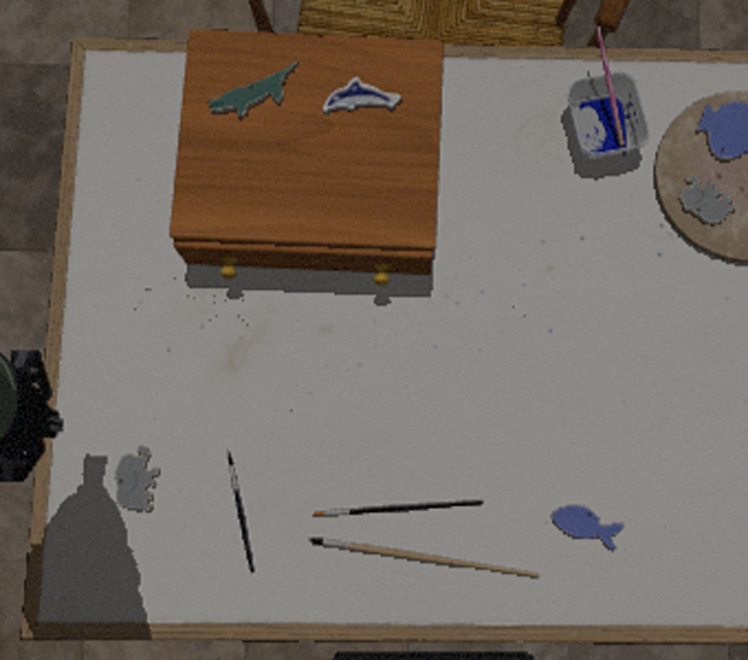

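Run:
```python
from ov import *
b=bot.grab_frame("top");save("t29",b,(150,135,290,175),5.5);a=bot.grab_frame("scene");save("s29",a,(245,120,325,215),6)
for cam in("top","scene"):
  print([(round(r['conf'],2),r['point'],int(r['mask'].sum())) for r in bot.masks_of(cam,"divider")[:2]])
```

```text
[]
[(0.31, [167.5, 183.8], 255)]
```

View pics/t29.png

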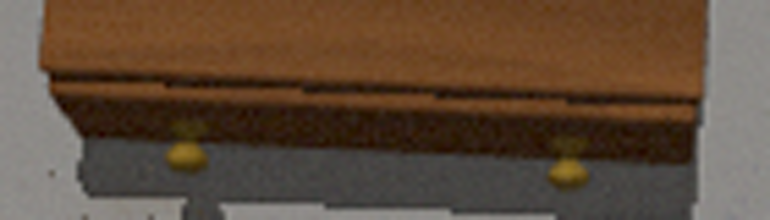

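View pics/s29.png

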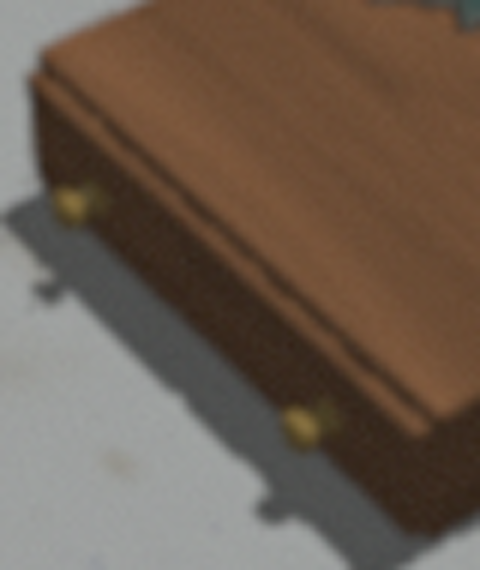

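Run:
```python
from ov import *
c=bot.camera_info("top");f=lambda p:((p[0]+.5)/5.5-.5+150,(p[1]+.5)/5.5-.5+135)
for u,r1,r2,r3 in((200,74,102,145-0),(366,82,110,0),(600,93,118,0)):
    a=ray(c,f((u,r1)),.086);b=ray(c,f((u,r2)),.078);print(a.round(4),b.round(4),(a-b)[0].round(4))
for p in((187,157),(568,173)): print('knob',ray(c,f(p),.042).round(4))
c=bot.camera_info("scene");f=lambda p:((p[0]+.5)/6-.5+245,(p[1]+.5)/6-.5+120)
a=ray(c,f((240,240)),.086);b=ray(c,f((225,255)),.078)
print(a,b)
```

```text
[0.6825 0.2454 0.086 ] [0.6721 0.2463 0.078 ] 0.0104
[0.68   0.1715 0.086 ] [0.6696 0.172  0.078 ] 0.0104
[0.6765 0.0671 0.086 ] [0.6675 0.0671 0.078 ] 0.0091
knob [0.6574 0.258  0.042 ]
knob [0.6524 0.0822 0.042 ]
[0.67422156 0.15518209 0.086     ] [0.66843209 0.15865183 0.078     ]
```

The shut drawer's face stands ~10 mm proud of the chest in the top view, which fits the 12 mm front lying against the chest. The stop gave an odd upward force, so I'll confirm with a second gentle push, with the gripper turned 90° so that nothing overhangs the chest.

```bash
python3 -c "
from h import *
print(bot.observe()['qpos'].round(3))"
```

```text
[-1.196  0.68   0.548  1.742 -0.415  0.823 -0.521]
```

>>> drive_tool([
  [0, 0.01, -0.04, 0.01, -0.1],
  [0, 0.01, -0.04, 0, -0.14],
  [0, 0.01, -0.04, 0, -0.14],
  [0, 0.01, -0.04, 0, -0.14],
  [0, 0.01, -0.04, 0, -0.14],
  [0, 0.01, -0.02, 0, -0.14],
  [0, 0.01, 0, 0, -0.14],
  [0, 0.01, 0, 0, -0.14],
  [0, 0, 0, 0, -0.14],
  [0, 0, 0, 0, -0.14],
  [0, 0, 0, 0, -0.14],
])

```text
clock: 16.0
position: [0.5455, 0.171, 0.1529]
tool_rot: [3.109, 0.002, -0.052]
force: [-0.0, 0.5, 0.6]
grip_width: 0.0001
```

Run:
```python
from ov import *
for i in range(3): im=bot.grab_frame("wrist")
s=bot.observe();print(s['position'],s['tool_rot'],s['force'],s['qpos'].round(2))
```

```text
[0.54530754 0.17122007 0.15258978] [ 3.10748623e+00  2.70132531e-03 -4.22925884e-02] [0.32598837 0.5210492  0.00155945] [-1.03  0.77  0.96  1.84 -0.73  0.95 -1.36]
```

>>> drive_tool([
  [0, 0.02, -0.001, -0.035, 0],
  [0, 0.02, 0, -0.035, 0],
  [0, 0.01, 0, -0.03, 0],
  [0, 0.015, 0, 0, 0],
  [0, 0.015, 0, -0.001, 0],
])

```text
clock: 16.65
position: [0.6267, 0.1707, 0.0486]
tool_rot: [3.113, 0.003, -0.017]
force: [-0.2, 0.5, 0.2]
grip_width: 0.0002
```

Run:
```python
from ov import *
for i in range(2): im=bot.grab_frame("wrist")
save("w30",im);save("s30",bot.grab_frame("scene"),(230,90,400,230),4.5)
s=bot.observe();print(s['position'],s['tool_rot'],s['force'])
```

```text
[0.62647968 0.17052598 0.04889938] [ 3.11232927e+00  2.18954983e-03 -1.89359928e-02] [ 0.4202634  -0.69207225 -0.78969111]
```

View pics/w30.png

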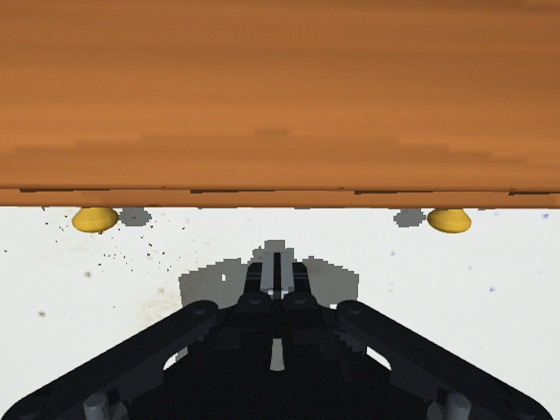

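View pics/s30.png

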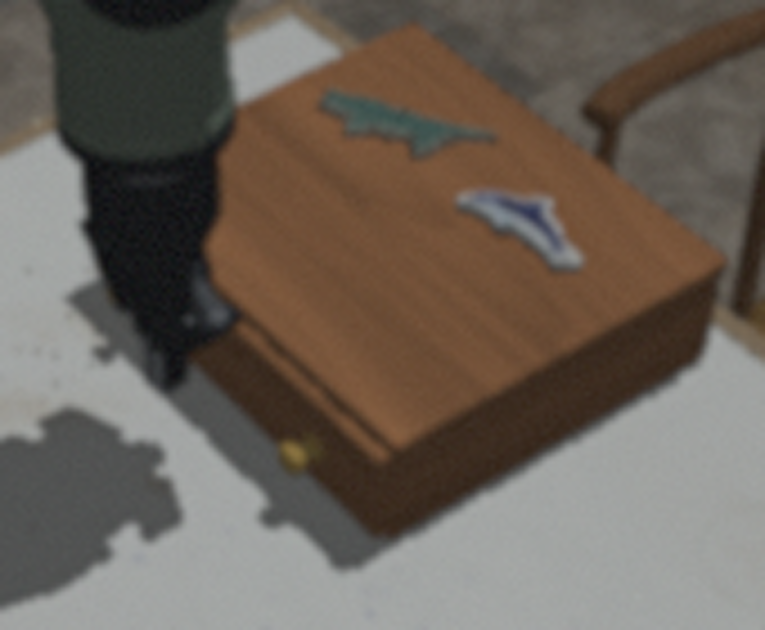

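>>> drive_tool([
  [0, 0.012, 0, 0, 0],
  [0, 0.006, 0, 0, 0],
  [0, 0.004, 0, 0, 0],
])

```text
clock: 17.1
position: [0.6475, 0.1709, 0.0499]
tool_rot: [3.114, 0.003, -0.013]
force: [-0.0, -0.2, -0.0]
grip_width: -0.0001
```

>>> drive_tool([
  [0, 0.004, 0, 0, 0],
])

```text
clock: 17.2
position: [0.6514, 0.171, 0.0502]
tool_rot: [3.114, 0.003, -0.012]
force: [0.2, 0.1, -0.3]
grip_width: -0.0
```

>>> drive_tool([
  [0, 0.003, 0, 0, 0],
])

```text
clock: 17.3
position: [0.6545, 0.1711, 0.0504]
tool_rot: [3.114, 0.002, -0.011]
force: [0.2, 0.9, -0.3]
grip_width: 0.0
```

>>> drive_tool([
  [0, 0.003, 0, 0, 0],
])

```text
clock: 17.4
position: [0.6575, 0.1712, 0.0504]
tool_rot: [3.115, 0.003, -0.011]
force: [0.7, 0.6, -0.7]
grip_width: -0.0002
```

>>> drive_tool([
  [0, 0.002, 0, 0, 0],
])

```text
clock: 17.5
position: [0.6584, 0.1713, 0.0503]
tool_rot: [3.115, 0.006, -0.011]
force: [-22.7, -0.1, 17.2]
grip_width: 0.0
```

It stops dead within 1 mm at 23 N, far above the 2.5 N drag, so the drawer is on its stop. I'll retreat and hand in.

>>> drive_tool([
  [0, -0.012, 0, 0, 0],
  [0, -0.03, 0, 0, 0],
  [0, -0.04, 0, 0.01, 0],
  [0, -0.04, 0, 0.025, 0],
  [0, -0.03, 0.02, 0.04, 0],
  [0, 0, 0.04, 0.03, 0],
  [0, 0, 0.045, 0, 0],
  [0, 0, 0.045, 0, 0],
  [0, 0, 0, 0, 0],
])

```text
clock: 18.4
position: [0.5003, 0.3233, 0.1561]
tool_rot: [3.116, 0.009, -0.013]
force: [-0.9, -0.9, -0.5]
grip_width: 0.0
```

Run:
```python
from ov import *
s=bot.observe();print(s['position'],s['force'])
b=bot.grab_frame("top");save("t31",b,(80,40,420,340),2.2)
i0=cv2.imread("pics/top0.png")[:,:,::-1]
c=bot.camera_info("top");f=lambda p:((p[0]+.5)/5.5-.5+150,(p[1]+.5)/5.5-.5+135)
save("t31b",b,(150,135,290,175),5.5)
for box in((325,260,370,300),(125,235,160,275),(175,240,205,305),(215,260,330,310)):
    x0,y0,x1,y1=box;print(box,np.abs(b[y0:y1,x0:x1].astype(int)-i0[y0:y1,x0:x1]).mean().round(1))
```

```text
[0.50030879 0.32327492 0.1560983 ] [-0.85139806 -0.85228367 -0.534739  ]
(325, 260, 370, 300) 4.9
(125, 235, 160, 275) 34.7
(175, 240, 205, 305) 6.5
(215, 260, 330, 310) 4.0
```

View pics/t31.png

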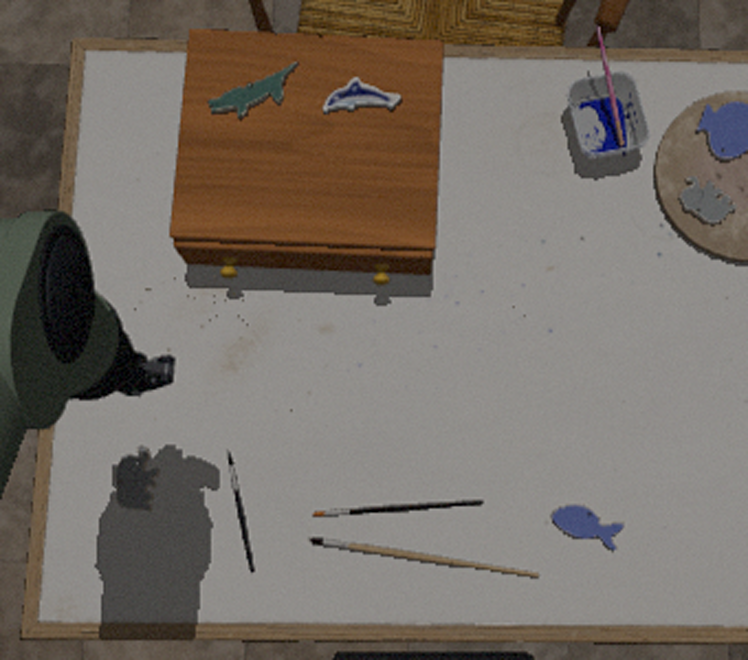

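View pics/t31b.png

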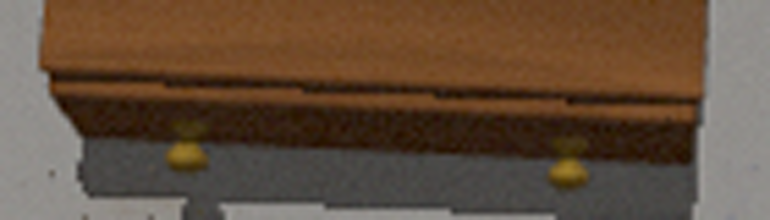

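The drawer is shut and hasn't changed since the first push. The fish and brushes match the first picture, and the elephant differs only because the arm's shadow falls on it. The arm is clear of everything.

```bash
python3 -c "
from workcell import bot
print(bot.job_done())"
```

```text
the job is handed in; nothing more can be done
None
```

The divider stands across the lanes in the drawer's notch row, released, and the drawer is pushed shut. I handed the job in at about 18.5 s with the arm clear of everything.

**What the last checks showed**
- **Seating:** the divider reached the floor at the expected height, with tool z at 0.0443 against about 0.0445 predicted. After release the wrist view showed it level in all four notches, about 3 px from the predicted seated position. I couldn't see it again once the drawer was shut.
- **Drawer:** a second gentle push with the gripper turned 90° stopped within 1 mm at 23 N, against about 2.5 N of drag. The front stands 9–10 mm proud of the chest in the top view. That roughly fits its 12 mm thickness, but the scene camera gave about 6 mm.
- **Other things on the table:** the fish and brushes match the first picture. The elephant's patch differed, which I put down to the arm's shadow, and it still appears to be in the same place.

**Less gentle than intended**
- **Lowering:** the last 3 mm step pressed the divider onto the floor with a brief 46 N at the wrist. I eased off before opening the fingers.
- **Closing:** the first push reached about 50 N forward and 44 N upward at the stop, taken by the shut fingers as far as I could tell. I couldn't rule out the gripper's linkage touching the chest on that push. The second push, with nothing over the chest, showed a similar share of upward force, so friction on the drawer face is the likelier cause.

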